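# Trip the hidden tray latch of a vehicle module with the release pin

### The arm

A 6-joint arm with a two-finger parallel gripper is mounted at the origin on the work surface. World frame = base frame: x ahead of the robot, y to its left, z up, the work surface at z = 0. Lengths are in m, angles in rad, forces in N, time in s.
With the tool pointing down it reaches from about 0.3 to 0.875 m from the base axis. Payload 6.4 kg.
Tool frame: the origin (TCP) lies midway between the tips of the shut fingers; the grasp point (between the pads) lies 19 mm behind it (grip_point_offset is the distance from the TCP to the grasp point, in m); z points along the fingers, x is the direction in which the jaws open and shut, and the axes are right-handed (so a half turn about z gives the same grasp; the last joint's range is limited). The gripper opens to 85 mm and grips with 20 to 120 N. Pads are 22 mm wide; open, the fingers measure 114 mm over their backs; the gripper's body (76 mm by 85 mm) begins 54 mm behind the grasp point. The pads swing forward as they close: fully open they stand 13 mm farther back than shut.
Start: joints at [1.108, 0.181, 1.607, -0, 1.354, -0.206], TCP at [0.146, 0.556, 0.231] pointing down, gripper open.
Joint ranges: [-2.99, 2.99], [-0.89, 2.07], [0.3, 2.58], [-1.14, 4.28], [0, 2.63], [-3.12, 3.12]. Speed limits (rad/s): [2.57, 2.57, 3.01, 3.14, 3.14, 3.14].

### API

Orientations are given as a unit quaternion [w, x, y, z].
In Python, from workcell import sense, get_image, camera_info, close_job, grip_point_offset gives the robot as it stands.
- The arm moves only by the tool move_arm, never from a script. Its argument "moves" is a list that holds one entry, the list of rows, each a list of 7 numbers: the shift along the tool's x, y, z as a fraction of full scale, then the turn, a rotation vector about the tool's x, y, z as a fraction of full scale, then the closure, from 0 (fully open) to 1 (shut). In form: [[[x, y, z, ax, ay, az, claw], ...]]. A call has 1 to 12 rows; each row is the pose to reach, as a shift and turn from the pose commanded when the call began, along the tool's axes at that moment; what a row does not reach only later rows make up. Full scale, the value 1, is 100 mm for a shift and 45 degrees for a turn. A row lasts 1/10 s, in which the tool goes at most 50 mm and 8.59 degrees, less where a joint would pass 70% of its speed; a pose out of reach is approached as far as the arm can. A call with a number of a shift or a turn outside -1 to 1 is refused whole. A call with a gripper value outside its range is refused whole. The fingers move at their own pace and stop on an object; the grip force is fixed at half the most. Time passes only in rows, so rows that repeat a pose let the fingers close. It gives the time, the measured TCP pose, the force and the opening at its end, in the units of the state.
- sense(): the state, without advancing time (a new reading comes with each control period).
- get_image(name): name is "scene" or "side" or "wrist"; returns (picture, depth): 400x640x3 uint8, red, green, blue; 400x640 float32, m along the optical axis (not along the pixel's ray), 0 where there is no reading.
- camera_info(name): a dict with "fovy" (degrees; the focal length in pixels is half the picture's height over the tangent of half this angle, whatever the lens; pixels are square), "cx", "cy" (the principal point, pixels), "distortion" ([k1, k2, p1, p2, k3] as OpenCV has them; the pictures are not rectified), "xyz" and "attitude" of the camera in the world; the wrist camera has in their place "hand_eye" (4x4, takes a point from camera to tool coordinates, whose origin is the TCP and whose axes are the tool frame's). Camera axes: x right, y down, z forward; pixel columns grow to the right and rows downward; lengths in m; the calibration is good to about 2 mm. A picture is of the moment at which its call begins: read the wrist's pose just before it. camera_info takes no time and is no camera call.
- close_job(): hands the job in, once; it reports no verdict.
The state is a dict: "time_s": time; "qpos": joint angles; "joint_vel": joint speeds; "joint_efforts": joint torques, N m; "tool_pos": TCP position; "eef_rot": TCP orientation; "force": force on the tool from outside, world axes, zero at the start; "wrist_torque": the same for the moment, N m; "finger_gap": opening from 0.0 (shut) to 1.0 (fully open).
Only numpy, scipy, OpenCV 4.12 (cv2) and the standard library are available. Lean on these libraries where they do the work, as an engineer would, in place of code of your own. Each camera call takes 0.05 s, during which the arm holds its last target.

### The job

Take the release pin out of its stand and feel with its tip, down through the slot on top of the black module housing, for the hidden latch; press the latch gently until the small tray springs out of the front, never forcing the pin against the housing. Then stand the pin back in its stand, fully home, and leave the tin, the adapter and the tape roll where they are.

Things in the scene. Friction and masses are not known exactly. Their poses are not given: they have to be found in the camera images.
- housing: Fixed vehicle module, 190 (x) x 180 (y) x 85 mm high, black ribbed plastic sides and a flat dark grey top with a blank white label. Origin: centre of its underside; its -x side is the front with the tray, turned away from the robot, z up. Side ribs stand out a further 6 mm, look only.
- slot (a point): Centre of the access slot, at the level of the housing's top face (85 mm above the desk), 17 mm behind the housing's centre. Axes as the housing's. The slot is 10 mm wide along x and 28 mm long along y, its mouth bevelled 3 mm, in a top 6 mm thick. The latch is damaged if the pin presses on any part of the housing with more than 30 N.
- rib_level (a point): Point 25 mm straight below the slot's centre, level with a hidden rigid inner rib. The rib has one window, 10 mm long along y; its middle lies anywhere within 8 mm of this point along y, not known beforehand, to be found by feel: on the rib the pin stops hard here, in the window it goes on down to the latch.
- latch_level (a point): Point 35 mm straight below the slot's centre. The latch's flat sprung stem lies beneath the rib's window; its top is 0 to 10 mm lower than this, not known beforehand. It gives under the pin: 3 N at first, about 1 N more per mm; some 5 mm down (7 to 10 N) it lets the tray go, 8 mm down it meets a hard stop.
- tray (a joint): How far the small grey tray, front 106 x 34 mm, low in the middle of the housing's front (the side away from the robot), has come out: 0 shut and latched, 0.035 m fully out towards the housing's -x. A spring drives it out once the latch is tripped, and it stays out.
- pin: Release pin, 80 g: a round grey handle 18 mm in diameter and 60 mm long with a steel rod 6 mm in diameter and round-ended coming 80 mm out of its lower end. Origin: centre of the handle; z runs along it, away from the rod's tip. At the start it stands upright in the stand, its handle's lower end resting on the stand's top.
- pin_tip (a point): The very end of the pin's rod, 110 mm below the handle's centre.
- stand: Fixed dark wooden block 70 x 70 x 85 mm with one square hole for the pin in the middle of its top. Origin: centre of its underside.
- stand_hole (a point): Middle of the hole's mouth at the level of the stand's top (85 mm above the desk). The hole is 9 mm square, bevelled 3 mm, 83 mm deep. With the pin home, the handle's centre is 30 mm above this point.
- tin: Bystander: loose tin with a red band, 66 mm in diameter, 100 mm high. Origin: centre of its underside.
- adapter: Bystander: loose white power adapter, 45 x 45 x 28 mm. Origin: centre of its underside.
- tape: Bystander: loose roll of tape lying flat, 84 mm in diameter, 24 mm high. Origin: centre of its underside.
There are look-alikes about, which are no part of the job. What is meant by the pin is not pink or yellow, and is the smaller of those in its own colour.

How it is judged:
By the outcome, as a careful person would: the job done as asked, in the order asked, and still so for the second after the job is handed in, with the robot touching nothing.
It also fails if it takes over 72 s, if anything falls off the work surface, if the arm or the gripper's body presses on something with over 40 N, if the wrist force passes 120 N, or if a joint passes its speed limit or range.

## Working session

There is one attempt and no reset: what is moved stays moved. The work goes in short steps, Python scripts to look and compute and a tool call to move; the robot and the scene stay as the last step left them, time stands still between calls to the robot, and variables do not carry over. Pictures are saved under pics/ and viewed, and the job is handed in when it is done.

Besides the shell and the picture viewer there is one more tool, called after "Request:" as name([rows], argument=value, ...), one row to a line, values as JSON. move_arm: Moves the arm, as the interface text tells. Shift numbers are shares of 100 mm and turn numbers shares of 45 degrees, none past 1 either way. Its arguments: {"type":"object","properties":{"moves":{"type":"array"}},"required":["moves"]}

```bash
mkdir -p pics; ls; python3 - <<'E'
from workcell import *
import cv2
s=sense();print(s)
for n in ["scene","side","wrist"]:
    print(n,camera_info(n))
    p,d=get_image(n);cv2.imwrite(f"pics/{n}0.png",p[:,:,::-1])
    import numpy as np;np.save(f"pics/{n}0.npy",d)
print(grip_point_offset)
E
```

```text
pics
{'time_s': 0.0, 'qpos': array([ 1.10773599e+00,  1.81553078e-01,  1.60802672e+00,  9.57929888e-06,
        1.35378917e+00, -2.06290897e-01]), 'joint_vel': array([-0.00017408, -0.0006178 ,  0.00201604,  0.00068016, -0.0001808 ,
       -0.00126811]), 'joint_efforts': array([-7.62113850e-04, -4.44884098e+01, -3.51328933e+01, -3.18606180e-04,
        9.36609576e-03,  7.40711300e-06]), 'tool_pos': array([0.14574536, 0.55564447, 0.23036834]), 'eef_rot': array([ 3.82686578e-04,  7.91820133e-01,  6.10753705e-01, -8.01497247e-04]), 'force': array([ 0.3116237 , -0.15119879, -0.32579996]), 'wrist_torque': array([0.02335668, 0.03077149, 0.01192101]), 'finger_gap': 0.9997864867923444}
scene {'fovy': 48.554972465604074, 'cx': 313.3740878519536, 'cy': 198.69754828938997, 'distortion': array([-0.06230384,  0.        ,  0.        ,  0.        ,  0.        ]), 'xyz': array([1.30950692, 0.27661402, 0.94660346]), 'attitude': array([-0.19792032,  0.53293603,  0.76770162, -0.29570417])}
side {'fovy': 49.55921840781244, 'cx': 321.1848370437281, 'cy': 197.1852249032602, 'distortion': array([0.02658647, 0.        , 0.        , 0.        , 0.        ]), 'xyz': array([ 0.25356283, -0.7969144 ,  0.6932775 ]), 'attitude': array([-0.47107238,  0.86091807, -0.16947794,  0.09048824])}
wrist {'fovy': 69.30594127239016, 'cx': 320.598766476706, 'cy': 197.60921749899848, 'distortion': array([-0.01641255,  0.        ,  0.        ,  0.        ,  0.        ]), 'hand_eye': array([[ 9.99999987e-01,  5.25273739e-05,  1.50936338e-04,
         1.53794847e-03],
       [-9.59502935e-05,  9.52614248e-01,  3.04181008e-01,
        -7.75652924e-02],
       [-1.27806277e-04, -3.04181018e-01,  9.52614241e-01,
        -1.43163513e-01],
       [ 0.00000000e+00,  0.00000000e+00,  0.00000000e+00,
         1.00000000e+00]])}
0.0187
```

View pics/scene0.png

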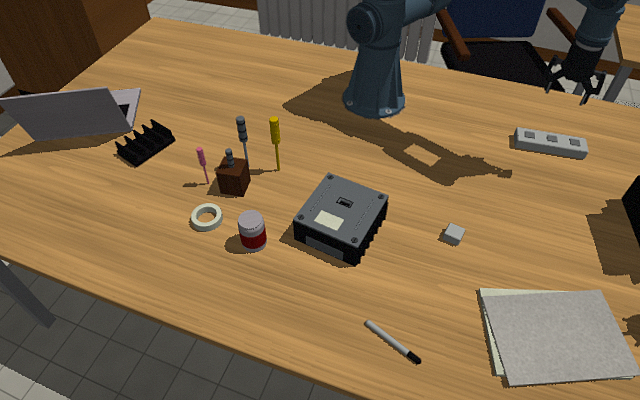

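View pics/side0.png

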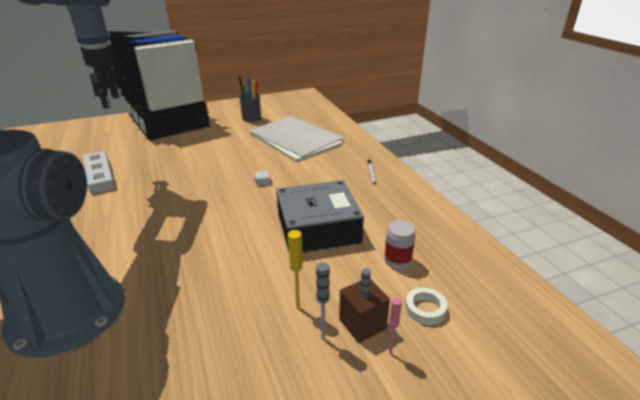

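View pics/wrist0.png

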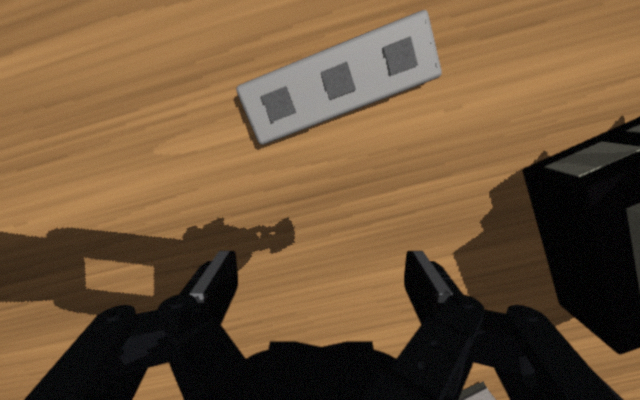

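Candidates for the pin are: pink driver (scene 202,160), yellow driver (275,140), large grey driver (242,135), and the small grey one in the wooden stand (230,158). By the description, it is the small grey one in the stand. The housing top is at (342,205), with the slot at (345,202). I'll check a close crop and measure.

```bash
cat > h.py <<'E'
from workcell import *
import numpy as np, cv2
from scipy.spatial.transform import Rotation as R
def q(w): return R.from_quat([w[1],w[2],w[3],w[0]])
def cam(n,s=None):
    c=camera_info(n); f=200/np.tan(np.radians(c['fovy']/2))
    K=np.array([[f,0,c['cx']],[0,f,c['cy']],[0,0,1]]); D=np.array(c['distortion'])
    if n=='wrist':
        T=c['hand_eye']; Rt=q(s['eef_rot']).as_matrix()
        return K,D,Rt@T[:3,:3],s['tool_pos']+Rt@T[:3,3]
    return K,D,q(c['attitude']).as_matrix(),np.array(c['xyz'])
def rays(n,uv,s=None):
    K,D,Rm,o=cam(n,s); p=cv2.undistortPoints(np.float64(uv).reshape(-1,1,2),K,D)[:,0]
    return o,np.c_[p,np.ones(len(p))]@Rm.T
def onz(n,uv,z,s=None):
    o,d=rays(n,uv,s); return o+d*((z-o[2])/d[:,2])[:,None]
def cloud(n,d,s=None):
    v,u=np.mgrid[0:400,0:640]; o,r=rays(n,np.c_[u.ravel(),v.ravel()],s)
    P=o+r*d.ravel()[:,None]; return P.reshape(400,640,3)
def proj(n,P,s=None):
    K,D,Rm,o=cam(n,s); X=(np.atleast_2d(P)-o)@Rm
    return cv2.projectPoints(X,np.zeros(3),np.zeros(3),K,D)[0][:,0]
E
python3 - <<'E'
from h import *
for n,(u,v) in dict(scene=(300,190),side=(330,260)).items():
    im=cv2.imread(f"pics/{n}0.png"); c=im[v-100:v+100,u-133:u+133]
    cv2.imwrite(f"pics/{n}0c.png",cv2.resize(c,None,fx=3,fy=3,interpolation=cv2.INTER_CUBIC))
d=np.load("pics/scene0.npy");P=cloud('scene',d)
for uv in [(345,202),(330,220),(230,152),(242,120),(232,167),(450,300),(252,218),(206,216),(455,230)]: print(uv,P[uv[1],uv[0]])
d=np.load("pics/side0.npy");P=cloud('side',d)
for uv in [(312,202),(340,200),(366,275),(322,270),(360,292),(200,300)]: print(uv,P[uv[1],uv[0]])
E
```

```text
(345, 202) [0.56955551 0.07466198 0.07528484]
(330, 220) [0.64533194 0.05955992 0.08215121]
(230, 152) [ 0.55779024 -0.25928816  0.13734087]
(242, 120) [ 0.47679429 -0.25677518  0.18705463]
(232, 167) [ 0.55715314 -0.2631909   0.0787371 ]
(450, 300) [ 7.15148934e-01  3.88843839e-01 -6.56588157e-05]
(252, 218) [ 0.71764656 -0.11996529  0.09726594]
(206, 216) [ 0.68688387 -0.29022498 -0.00161094]
(455, 230) [0.52224935 0.36419571 0.02709736]
(312, 202) [0.59216073 0.10612121 0.05993469]
(340, 200) [0.64907927 0.05227983 0.08448136]
(366, 275) [ 0.55281469 -0.27538416  0.14037397]
(322, 270) [ 0.46325554 -0.28036764  0.18770518]
(360, 292) [ 0.54913667 -0.2632344   0.08730908]
(200, 300) [ 0.26152911 -0.0761603   0.0005153 ]
```

View pics/scene0c.png

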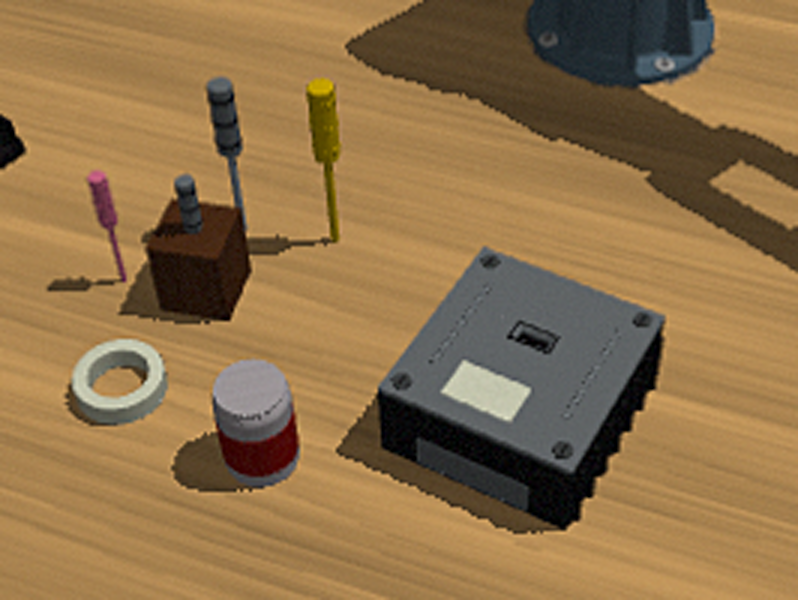

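View pics/side0c.png

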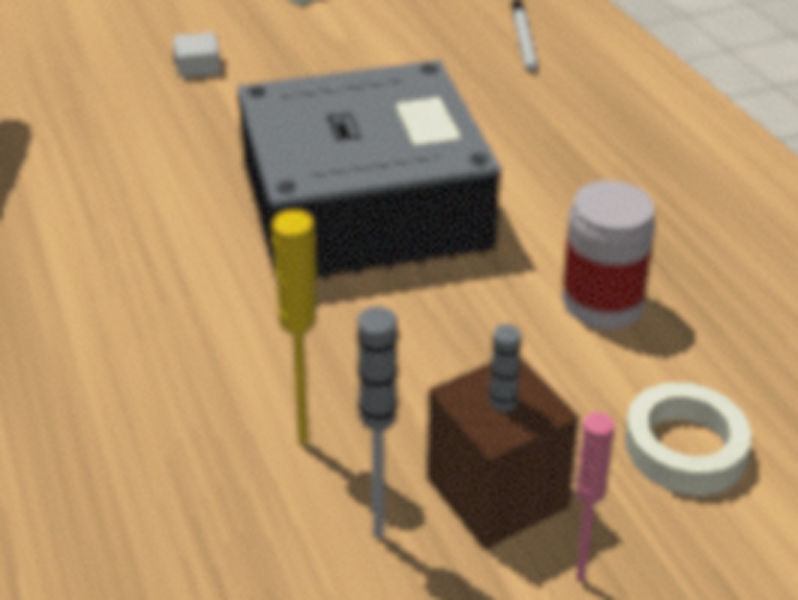

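The crop confirms it: the smaller grey handle stands in the wooden block, its rod hidden. The larger grey one is free-standing next to it. Next I'll measure from both views.

```bash
python3 - <<'E'
from h import *
for n in ['scene','side']:
    d=np.load(f"pics/{n}0.npy");P=cloud(n,d); im=cv2.imread(f"pics/{n}0.png"); hsv=cv2.cvtColor(im,cv2.COLOR_BGR2HSV)
    ok=d>0
    # housing top
    m=ok&(abs(P[...,2]-.085)<.006)&(abs(P[...,0]-.62)<.2)&(abs(P[...,1]-.07)<.15)
    c,s_,a=cv2.minAreaRect(P[m][:,:2].astype(np.float32)); print(n,'housing',c,s_,a,m.sum(), np.median(P[m][:,2]))
    m=ok&(abs(P[...,2]-.085)<.006)&(abs(P[...,0]-.55)<.08)&(abs(P[...,1]+.265)<.08)
    print('stand',cv2.minAreaRect(P[m][:,:2].astype(np.float32)),m.sum())
    def rep(name,m):
        k,l,st,ce=cv2.connectedComponentsWithStats(m.astype(np.uint8)); i=1+np.argmax(st[1:,4]); Q=P[l==i]
        print(name,ce[i].round(),st[i],'med',np.median(Q,0).round(3),'zmax',np.percentile(Q[:,2],97).round(3))
    rep('yellow',ok&(hsv[...,0]>22)&(hsv[...,0]<33)&(hsv[...,1]>200)&(P[...,2]>.02))
    rep('pink',ok&(hsv[...,0]>160)&(hsv[...,0]<176)&(hsv[...,1]>80)&(P[...,2]>.02))
    for nm,x,y in [('big',.465,-.275),('pin',.555,-.265)]:
        rep(nm,ok&(P[...,2]>.095)&(abs(P[...,0]-x)<.035)&(abs(P[...,1]-y)<.035))
    rep('tin',ok&(P[...,2]>.09)&(abs(P[...,0]-.72)<.05)&(abs(P[...,1]+.12)<.05))
    rep('tape',ok&(P[...,2]>.016)&(P[...,2]<.03)&(abs(P[...,0]-.67)<.07)&(abs(P[...,1]+.29)<.06))
E
```

```text
scene housing (0.5937624573707581, 0.07288049906492233) (0.18170276284217834, 0.1945805698633194) 81.75802612304688 4010 0.08362251511943491
stand ((0.5536360740661621, -0.26701653003692627), (0.104832723736763, 0.13516928255558014), 53.87250900268555) 420
yellow [275. 134.] [269 116  11  50 290] med [ 0.457 -0.171  0.153] zmax 0.197
pink [201. 158.] [196 147  12  32 111] med [ 0.577 -0.344  0.109] zmax 0.139
big [241. 129.] [236 116  12  28 221] med [ 0.477 -0.264  0.153] zmax 0.187
pin [229. 156.] [225 148   9  17 110] med [ 0.562 -0.262  0.126] zmax 0.145
tin [250. 220.] [238 210  25  22 414] med [ 0.725 -0.122  0.098] zmax 0.101
tape [206. 215.] [190 203  32  25 381] med [ 0.7   -0.278  0.022] zmax 0.026
side housing (0.5944446921348572, 0.06961612403392792) (0.18738196790218353, 0.19093050062656403) 81.5430908203125 2968 0.08381188170641224
stand ((0.5320947766304016, -0.27186426520347595), (0.11984330415725708, 0.07408980280160904), 8.743724822998047) 898
yellow [295. 248.] [287 230  15  41 401] med [ 0.446 -0.186  0.169] zmax 0.197
pink [394. 315.] [390 298  11  50 252] med [ 0.569 -0.356  0.113] zmax 0.14
big [323. 283.] [316 262  14  44 539] med [ 0.465 -0.28   0.157] zmax 0.188
pin [365. 280.] [360 268  11  26 233] med [ 0.553 -0.274  0.126] zmax 0.145
tin [401. 230.] [388 221  28  20 405] med [ 0.718 -0.133  0.099] zmax 0.101
tape [426. 304.] [406 288  41  33 675] med [ 0.693 -0.288  0.023] zmax 0.026
```

```bash
cat >> h.py <<'E'
def rel(p0,R0,p1,R1):
    """shift/turn fractions of full scale, in tool axes of pose 0"""
    return np.r_[R0.inv().apply(np.subtract(p1,p0))/.1,(R0.inv()*R1).as_rotvec()/np.radians(45)].round(3)
def down(yaw): # tool z down, tool x at world yaw (deg)
    return R.from_euler('z',yaw,degrees=True)*R.from_euler('x',180,degrees=True)
def go(p1,yaw,s=None):
    s=s or sense(); return rel(s['tool_pos'],q(s['eef_rot']),p1,down(yaw))
E
python3 - <<'E'
from h import *
s=sense();p0=s['tool_pos'];r0=q(s['eef_rot'])
p1=np.array([.555,-.267,.25]);N=8
yaws=[75.3-42,75.3-84,-50,-50,-50,-50,-50,-50]
for i in range(N):
    p=s['tool_pos']+(p1-s['tool_pos'])*(i+1)/N; r=down(yaws[i])
    print(rel(p0,r0,p,r),p.round(3)); p0,r0=p,r
E
```

```text
[-0.865  0.756 -0.023  0.     0.002  0.933] [0.197 0.453 0.233]
[-0.137  1.14  -0.024  0.    -0.     0.933] [0.248 0.35  0.235]
[ 0.661  0.939 -0.024 -0.    -0.     0.918] [0.299 0.247 0.238]
[ 1.117  0.269 -0.024  0.     0.     0.   ] [0.35  0.144 0.24 ]
[ 1.117  0.269 -0.024  0.     0.     0.   ] [0.402 0.042 0.243]
[ 1.117  0.269 -0.024  0.     0.     0.   ] [ 0.453 -0.061  0.245]
[ 1.117  0.269 -0.024  0.     0.     0.   ] [ 0.504 -0.164  0.248]
[ 1.117  0.269 -0.024  0.     0.     0.   ] [ 0.555 -0.267  0.25 ]
```

Request:
move_arm([
  [[-0.86,0.76,-0.02,0,0,0.93,0.3],[-0.86,0.76,-0.02,0,0,0.93,0.3],[-0.86,0.76,-0.02,0,0,0.93,0.3],[-0.86,0.76,-0.02,0,0,0.93,0.3],[-0.86,0.76,-0.02,0,0,0.93,0.3]],
])

```text
time_s: 0.65
tool_pos: [0.1981, 0.453, 0.2332]
eef_rot: [0.0, 0.959, 0.284, -0.0]
force: [-0.1, -0.8, -0.2]
finger_gap: 0.697
```

Request:
move_arm([
  [[-0.14,1.0,-0.02,0,0,0.93,0.3],[-0.14,1.0,-0.02,0,0,0.93,0.3],[-0.14,1.0,-0.02,0,0,0.93,0.3],[-0.14,1.0,-0.02,0,0,0.93,0.3],[-0.14,1.0,-0.02,0,0,0.93,0.3]],
])

```text
time_s: 1.15
tool_pos: [0.2414, 0.362, 0.2352]
eef_rot: [-0.0, 0.997, -0.077, -0.0]
force: [0.8, 0.3, -0.8]
finger_gap: 0.699
```

Request:
move_arm([
  [[0.66,0.95,-0.02,0,0,0.92,0.3],[0.66,0.95,-0.02,0,0,0.92,0.3],[0.66,0.95,-0.02,0,0,0.92,0.3],[0.66,0.95,-0.02,0,0,0.92,0.3],[0.66,0.95,-0.02,0,0,0.92,0.3]],
])

```text
time_s: 1.65
tool_pos: [0.2928, 0.2581, 0.2372]
eef_rot: [0.0, 0.905, -0.425, -0.0]
force: [-0.8, 0.1, 0.6]
finger_gap: 0.697
```

Request:
move_arm([
  [[1.0,0.27,-0.02,0,0,0,0.3],[1.0,0.27,-0.02,0,0,0,0.3]],
])

```text
time_s: 1.85
tool_pos: [0.3344, 0.1684, 0.2392]
eef_rot: [-0.0, 0.908, -0.419, 0.0]
force: [1.1, 0.4, -0.6]
finger_gap: 0.7
```

Request:
move_arm([
  [[1.0,0.27,-0.02,0,0,0,0.3],[1.0,0.27,-0.02,0,0,0,0.3]],
])

```text
time_s: 2.05
tool_pos: [0.3775, 0.0761, 0.2413]
eef_rot: [-0.0, 0.907, -0.421, 0.0]
force: [0.6, 0.6, 0.6]
finger_gap: 0.701
```

```bash
python3 - <<'E'
from h import *
s=sense();print(s['time_s'],s['tool_pos'],s['qpos'],s['finger_gap']);print(q(s['eef_rot']).as_matrix()[:,0], go([.555,-.267,.25],-50))
E
```

```text
2.05 [0.37752893 0.0761331  0.24132283] [-1.11971628e-01 -2.90823313e-01  2.03500077e+00  1.29207737e-04
  1.39656382e+00  7.56622222e-01] 0.7011801537318921
[ 6.45883383e-01 -7.63435899e-01  5.31710619e-04] [ 3.766e+00  8.610e-01 -8.500e-02 -1.000e-03 -1.000e-03  5.000e-03]
```

Request:
move_arm([
  [[0.67,-0.74,0.1,0,0,0,0.3],[0.67,-0.74,0.1,0,0,0,0.3]],
])

```text
time_s: 2.25
tool_pos: [0.4786, 0.0719, 0.2317]
eef_rot: [-0.0, 0.906, -0.423, 0.001]
force: [0.1, 0.7, 0.7]
finger_gap: 0.701
```

Request:
move_arm([
  [[0.67,-0.74,0.1,0,0,0,0.3],[0.67,-0.74,0.1,0,0,0,0.3],[0.67,-0.74,0.1,0,0,0,0.3],[0.67,-0.74,0.1,0,0,0,0.3]],
])

```text
time_s: 2.65
tool_pos: [0.5761, 0.0708, 0.219]
eef_rot: [0.001, 0.907, -0.421, -0.002]
force: [-0.4, 0.0, 0.2]
finger_gap: 0.703
```

```bash
python3 - <<'E'
from h import *
s=sense();print(s['time_s'],s['tool_pos'],s['force'],abs(s['joint_vel']).max())
p,d=get_image('wrist');cv2.imwrite('pics/w1.png',p[:,:,::-1]);np.save('pics/w1.npy',d);np.savez('pics/w1s.npz',tool_pos=s['tool_pos'],eef_rot=s['eef_rot'])
E
```

```text
2.65 [0.57611713 0.07080572 0.21899632] [-0.36283131  0.02501193  0.16140712] 0.07877825980603109
```

View pics/w1.png

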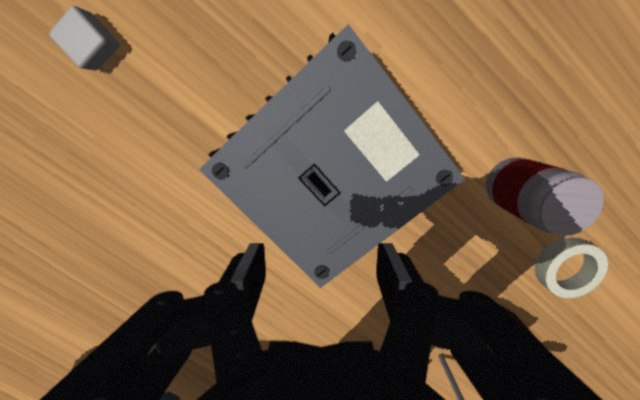

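Housing top is in full view, with slot mouth around (319,184), and the label at (381,142) to the front, away from the robot. Next, measuring the slot and edges.

```bash
python3 - <<'E'
from h import *
im=cv2.imread('pics/w1.png');s=dict(np.load('pics/w1s.npz'));d=np.load('pics/w1.npy');P=cloud('wrist',d,s)
g=cv2.cvtColor(im,cv2.COLOR_BGR2GRAY)
c=im[134:234,254:387];cv2.imwrite('pics/w1c.png',cv2.resize(c,None,fx=6,fy=6,interpolation=cv2.INTER_CUBIC))
print('top z',P[160,280],P[184,319],P[230,320])
for th in (35,50,65):
    m=np.zeros_like(g);m[155:212,290:350]=(g[155:212,290:350]<th)
    cs=cv2.findContours(m,cv2.RETR_EXTERNAL,cv2.CHAIN_APPROX_NONE)[0];k=max(cs,key=cv2.contourArea)
    X=onz('wrist',k[:,0].astype(float),.085,s)[:,:2]; print(th,cv2.contourArea(k),cv2.minAreaRect((X*1000).astype(np.float32)))
# top face: by cloud
hs=[(202,169),(349,26),(463,180),(321,287)]
C=onz('wrist',hs,.085,s);print(C.round(4),C.mean(0),np.linalg.norm(np.diff(C[:,:2],axis=0),axis=1))
e=C[0]-C[1]+C[3]-C[2];print('x axis yaw',np.degrees(np.arctan2(e[1],e[0])))
e=C[0]-C[3]+C[1]-C[2];print('y axis yaw',np.degrees(np.arctan2(e[1],e[0])))
E
```

```text
top z [0.5718473  0.12001106 0.08450107] [0.57263269 0.07160415 0.06014653] [0.54060603 0.04301622 0.08504811]
35 205.0 ((577.9481811523438, 76.16946411132812), (26.31785774230957, 8.919692039489746), 80.99854278564453)
50 792.5 ((577.1690673828125, 74.86054992675781), (40.003746032714844, 21.56001091003418), 81.89677429199219)
65 835.0 ((577.1990356445312, 74.93109893798828), (40.423927307128906, 22.51787757873535), 81.47175598144531)
[[ 0.5156  0.173   0.085 ]
 [ 0.7005  0.1457  0.085 ]
 [ 0.673  -0.0302  0.085 ]
 [ 0.4881 -0.0027  0.085 ]] [0.59433553 0.07145101 0.085     ] [0.18691262 0.17808647 0.18695852]
x axis yaw 171.56736084466414
y axis yaw 81.10872091230128
```

View pics/w1c.png

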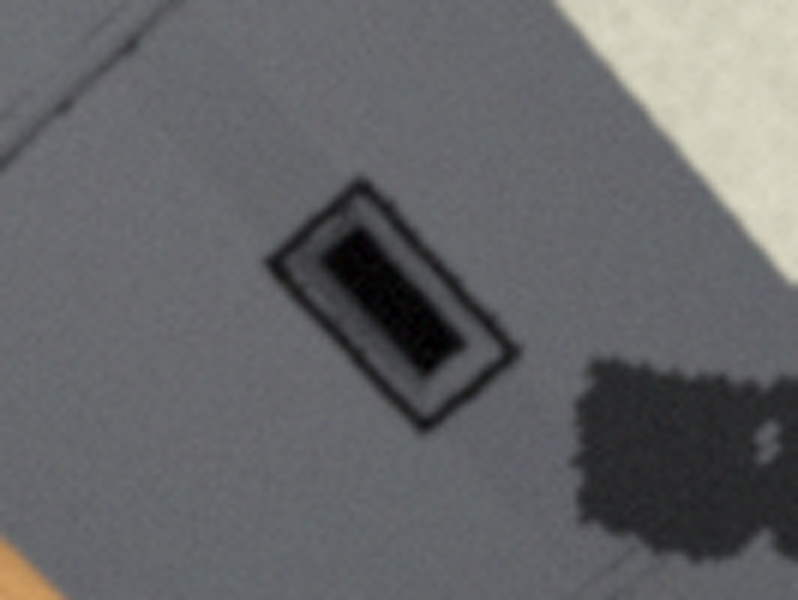

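Request:
move_arm([
  [[0.82,0.78,-0.12,0,0,0,0.3],[0.82,0.78,-0.12,0,0,0,0.3],[0.82,0.78,-0.12,0,0,0,0.3]],
])

```text
time_s: 3.0
tool_pos: [0.569, -0.0454, 0.2355]
eef_rot: [0.0, 0.906, -0.422, 0.002]
force: [-0.1, 0.2, -0.3]
finger_gap: 0.699
```

Request:
move_arm([
  [[0.82,0.78,-0.12,0,0,0,0.3],[0.82,0.78,-0.12,0,0,0,0.3],[0.82,0.78,-0.12,0,0,0,0.3]],
])

```text
time_s: 3.3
tool_pos: [0.5623, -0.1586, 0.2474]
eef_rot: [0.001, 0.906, -0.423, 0.002]
force: [0.3, -0.0, -0.2]
finger_gap: 0.699
```

Request:
move_arm([
  [[0.8,0.78,-0.08,0,0,0,0.3],[0.8,0.78,-0.08,0,0,0,0.3],[0.8,0.78,-0.08,0,0,0,0.3],[0.8,0.78,-0.08,0,0,0,0.3],[0.8,0.78,-0.08,0,0,0,0.3]],
])

```text
time_s: 3.8
tool_pos: [0.555, -0.2647, 0.2534]
eef_rot: [-0.0, 0.907, -0.421, -0.0]
force: [0.5, 0.2, 0.4]
finger_gap: 0.699
```

```bash
python3 - <<'E'
from h import *
s=sense();print(s['time_s'],s['tool_pos'],s['force'],abs(s['joint_vel']).max())
p,d=get_image('wrist');cv2.imwrite('pics/w2.png',p[:,:,::-1]);np.save('pics/w2.npy',d);np.savez('pics/w2s.npz',tool_pos=s['tool_pos'],eef_rot=s['eef_rot'])
E
```

```text
3.8 [ 0.55501928 -0.26471901  0.25344989] [0.48317787 0.16309814 0.38936183] 0.02041979580122585
```

View pics/w2.png

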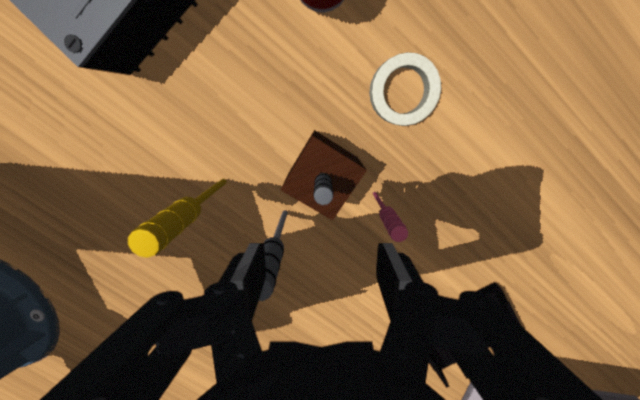

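Pin's handle top at (323,196) in the stand, centred at about (325,175). The large grey, pink and yellow pieces are well clear of the finger planes.

```bash
python3 - <<'E'
from h import *
im=cv2.imread('pics/w2.png');s=dict(np.load('pics/w2s.npz'));d=np.load('pics/w2.npy');P=cloud('wrist',d,s)
c=im[120:230,250:396];cv2.imwrite('pics/w2c.png',cv2.resize(c,None,fx=5,fy=5,interpolation=cv2.INTER_CUBIC))
hsv=cv2.cvtColor(im,cv2.COLOR_BGR2HSV)
m=(abs(P[...,2]-.145)<.004)&(np.abs(P[...,0]-.555)<.03)&(np.abs(P[...,1]+.266)<.03)
print('top',m.sum(),P[m].mean(0),P[m].min(0),P[m].max(0)); v,u=np.nonzero(m);print(u.mean(),v.mean())
X=onz('wrist',np.c_[u,v].astype(float),.145,s)[:,:2]*1000;print(cv2.minEnclosingCircle(X.astype(np.float32)),X.mean(0))
m=(abs(P[...,2]-.085)<.004)&(np.abs(P[...,0]-.555)<.06)&(np.abs(P[...,1]+.266)<.06)
print('stand',cv2.minAreaRect((P[m][:,:2]*1000).astype(np.float32)),np.median(P[m][:,2]))
E
```

```text
top 290 [ 0.55728094 -0.26468948  0.14517212] [ 0.54808576 -0.27373306  0.14137243] [ 0.56558976 -0.25639468  0.14692408]
322.93793103448274 194.86896551724138
((557.1329345703125, -264.5725402832031), 9.026571273803711) [ 557.2371068  -264.72638725]
stand ((556.7011108398438, -265.21917724609375), (70.43826293945312, 70.23898315429688), 8.398183822631836) 0.08549574518551664
```

View pics/w2c.png

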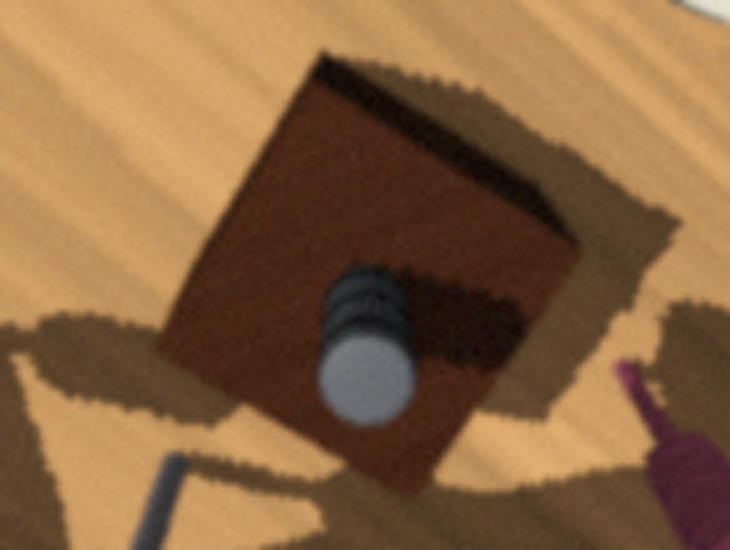

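Request:
move_arm([
  [[0.015,-0.015,0.8,0,0,0,0.3],[0.015,-0.015,0.8,0,0,0,0.3],[0.015,-0.015,0.8,0,0,0,0.3],[0.015,-0.015,0.8,0,0,0,0.3]],
])

```text
time_s: 4.25
tool_pos: [0.5576, -0.2651, 0.1736]
eef_rot: [-0.0, 0.907, -0.42, -0.0]
force: [-0.2, -0.8, 1.1]
finger_gap: 0.701
```

```bash
python3 - <<'E'
from h import *
s=sense();print(s['time_s'],s['tool_pos'],s['force'],go([.557,-.2648,.1],-50))
p,d=get_image('scene');cv2.imwrite('pics/s3.png',cv2.resize(p[80:240,150:363,::-1],None,fx=3,fy=3))
E
```

```text
4.25 [ 0.55757695 -0.26507099  0.17362041] [-0.22005128 -0.75770761  1.06650384] [-0.005  0.003  0.736 -0.     0.001  0.007]
```

View pics/s3.png

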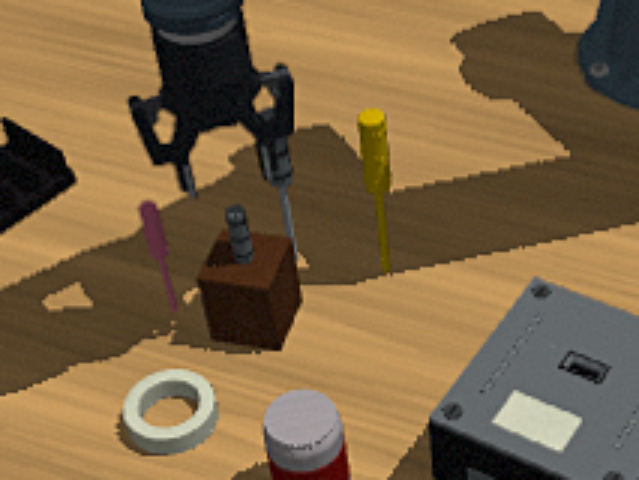

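Request:
move_arm([
  [[-0.005,0.003,0.3,0,0,0,0.3],[-0.005,0.003,0.6,0,0,0,0.3],[-0.005,0.003,0.735,0,0,0,0.3],[-0.005,0.003,0.735,0,0,0,0.3],[-0.005,0.003,0.735,0,0,0,0.3]],
])

```text
time_s: 4.8
tool_pos: [0.5578, -0.2671, 0.1016]
eef_rot: [0.0, 0.907, -0.421, 0.001]
force: [0.1, -0.0, 0.7]
finger_gap: 0.699
```

```bash
python3 - <<'E'
from h import *
s=sense();print(s['time_s'],s['tool_pos'],s['force'])
p,d=get_image('side');cv2.imwrite('pics/s4.png',cv2.resize(p[180:380,260:480,::-1],None,fx=3,fy=3))
p,d=get_image('wrist');cv2.imwrite('pics/w4.png',p[:,:,::-1])
E
```

```text
4.8 [ 0.55782893 -0.26708997  0.10162061] [ 0.12912173 -0.03004986  0.74172206]
```

View pics/s4.png

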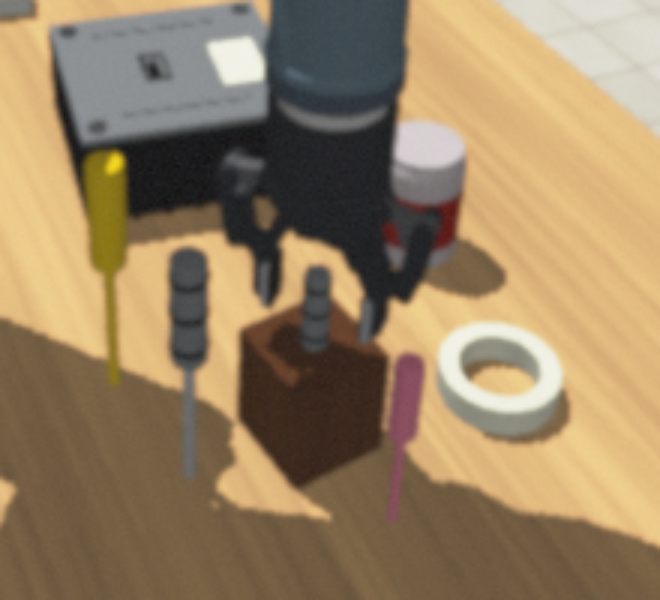

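View pics/w4.png

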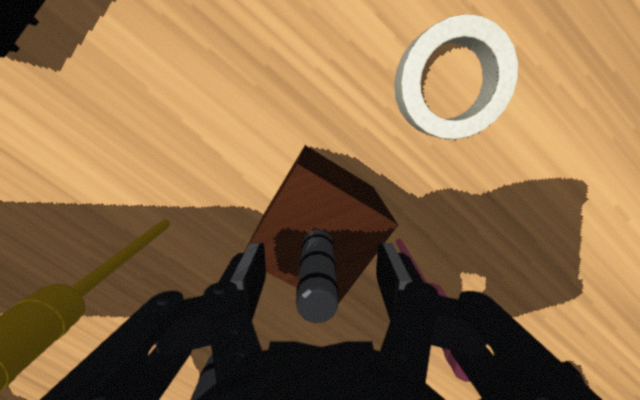

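```bash
python3 - <<'E'
from h import *
for i in range(3):
    s=sense();print(s['time_s'],s['tool_pos'],s['joint_vel'].round(3),go([.557,-.2648,.1],-50,s))
    get_image('wrist')
E
```

```text
4.9 [ 0.5580529  -0.26739586  0.10205914] [-0.001 -0.001  0.005 -0.002 -0.004 -0.   ] [-0.027 -0.009  0.021 -0.001 -0.005  0.004]
4.95 [ 0.55790399 -0.26731759  0.10184281] [-0.001  0.002  0.006 -0.002 -0.003 -0.001] [-0.025 -0.009  0.018 -0.001 -0.004  0.004]
5.0 [ 0.55768742 -0.26720299  0.10152517] [-0.001  0.004  0.007 -0.    -0.006 -0.   ] [-0.023 -0.01   0.015 -0.001 -0.004  0.004]
```

Request:
move_arm([
  [[-0.025,-0.01,0.015,0,0,0,0.3],[-0.025,-0.01,0.015,0,0,0,0.3],[-0.025,-0.01,0.015,0,0,0,0.3]],
])

```text
time_s: 5.35
tool_pos: [0.5557, -0.2638, 0.0981]
eef_rot: [-0.0, 0.907, -0.421, -0.0]
force: [-0.1, 0.0, -0.3]
finger_gap: 0.697
```

Request:
move_arm([
  [[0,0,0,0,0,0,0.3],[0,0,0,0,0,0,0.3],[0,0,0,0,0,0,0.3],[0,0,0,0,0,0,0.3]],
])

```text
time_s: 5.75
tool_pos: [0.5558, -0.264, 0.0982]
eef_rot: [0.0, 0.907, -0.421, -0.0]
force: [-0.6, 0.7, -0.9]
finger_gap: 0.701
```

Request:
move_arm([
  [[0,0,0,0,0,0,0.3],[0,0,0,0,0,0,0.3],[0,0,0,0,0,0,0.3],[0,0,0,0,0,0,0.3]],
])

```text
time_s: 6.15
tool_pos: [0.5558, -0.2639, 0.0982]
eef_rot: [-0.0, 0.907, -0.421, -0.0]
force: [0.4, 0.4, 0.3]
finger_gap: 0.699
```

Request:
move_arm([
  [[0.013,0,0,0,0,0,0.3],[0.013,0,0,0,0,0,0.3],[0.013,0,0,0,0,0,0.3]],
])

```text
time_s: 6.45
tool_pos: [0.5567, -0.265, 0.0982]
eef_rot: [-0.0, 0.907, -0.421, 0.0]
force: [-1.2, 0.2, -0.1]
finger_gap: 0.7
```

Good alignment. Closing the gripper.

Request:
move_arm([
  [[0,0,0,0,0,0,1],[0,0,0,0,0,0,1],[0,0,0,0,0,0,1],[0,0,0,0,0,0,1],[0,0,0,0,0,0,1],[0,0,0,0,0,0,1],[0,0,0,0,0,0,1],[0,0,0,0,0,0,1]],
])

```text
time_s: 7.25
tool_pos: [0.5568, -0.265, 0.0983]
eef_rot: [0.0, 0.907, -0.421, 0.0]
force: [-0.7, 0.1, 0.9]
finger_gap: 0.195
```

```bash
python3 - <<'E'
from h import *
s=sense();print(s['time_s'],s['tool_pos'],s['force'],s['wrist_torque'],s['finger_gap'])
p,d=get_image('wrist');cv2.imwrite('pics/w5.png',p[:,:,::-1])
E
```

```text
7.25 [ 0.55679032 -0.26498317  0.09832775] [-0.71612054  0.05579921  0.93489211] [1.13685549e-02 2.91720950e-02 8.30390849e-05] 0.1953070772338327
```

View pics/w5.png

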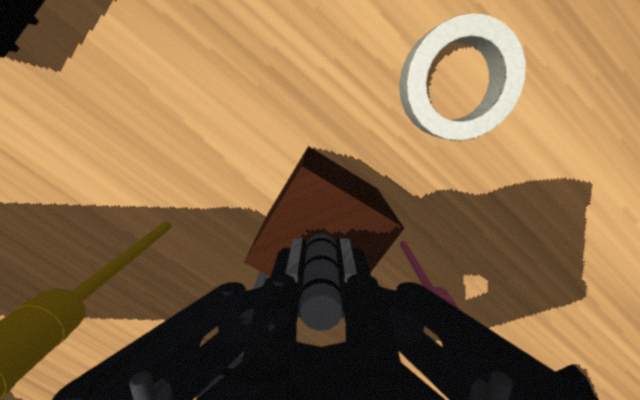

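Request:
move_arm([
  [[0,0,-0.1,0,0,0,1],[0,0,-0.25,0,0,0,1],[0,0,-0.4,0,0,0,1],[0,0,-0.55,0,0,0,1],[0,0,-0.7,0,0,0,1],[0,0,-0.8,0,0,0,1],[0,0,-0.8,0,0,0,1]],
])

```text
time_s: 8.0
tool_pos: [0.5577, -0.2656, 0.1807]
eef_rot: [0.0, 0.907, -0.421, 0.002]
force: [0.6, -0.7, -0.9]
finger_gap: 0.193
```

Request:
move_arm([
  [[0,0,-0.2,0,0,0,1],[0,0,-0.4,0,0,0,1],[0,0,-0.5,0,0,0,1],[0,0,-0.5,0,0,0,1],[0,0,-0.5,0,0,0,1]],
])

```text
time_s: 8.5
tool_pos: [0.5563, -0.2647, 0.2272]
eef_rot: [-0.0, 0.907, -0.421, -0.001]
force: [0.0, -0.6, -1.9]
finger_gap: 0.196
```

```bash
python3 - <<'E'
from h import *
s=sense();print(s['time_s'],s['tool_pos'],s['force'],s['wrist_torque'],s['finger_gap'])
for n in('wrist','scene','side'):
    s=sense();p,d=get_image(n);cv2.imwrite(f'pics/{n}6.png',p[:,:,::-1]);np.save(f'pics/{n}6.npy',d)
    np.savez(f'pics/{n}6s.npz',tool_pos=s['tool_pos'],eef_rot=s['eef_rot'])
for n in ('scene','side'):
    im=cv2.imread(f'pics/{n}6.png');u,v=proj(n,s['tool_pos']-[0,0,.05])[0].astype(int);print(n,u,v)
    cv2.imwrite(f'pics/{n}6c.png',cv2.resize(im[max(0,v-60):v+60,u-80:u+80],None,fx=5,fy=5,interpolation=cv2.INTER_CUBIC))
E
```

```text
8.5 [ 0.55634936 -0.26465043  0.22721975] [ 0.04367733 -0.62851009 -1.87961431] [-0.01323784  0.05120302 -0.00651295] 0.19592401533135953
scene 226 140
side 365 255
```

View pics/wrist6.png

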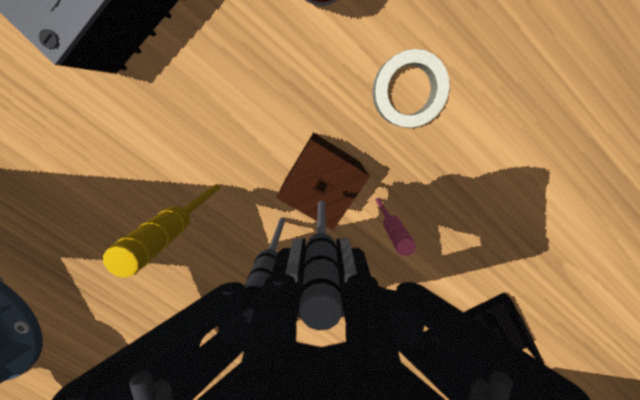

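View pics/scene6c.png

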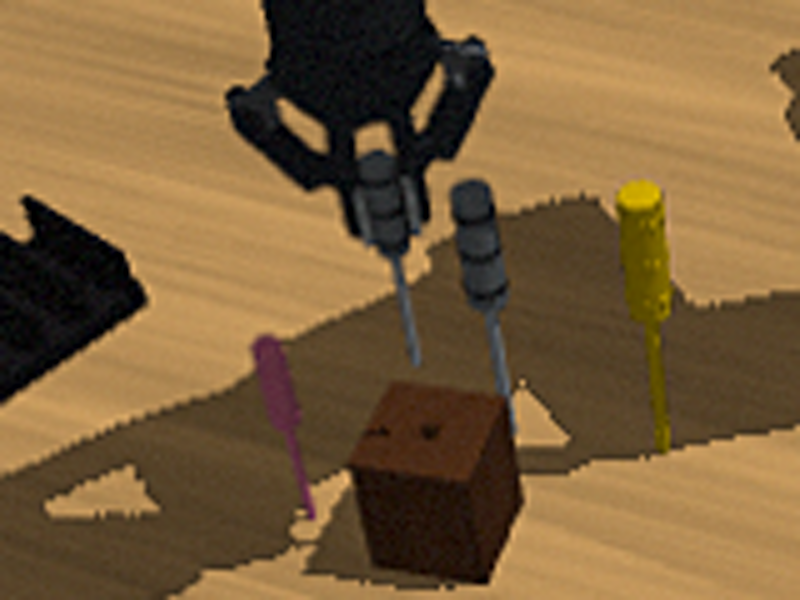

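View pics/side6c.png

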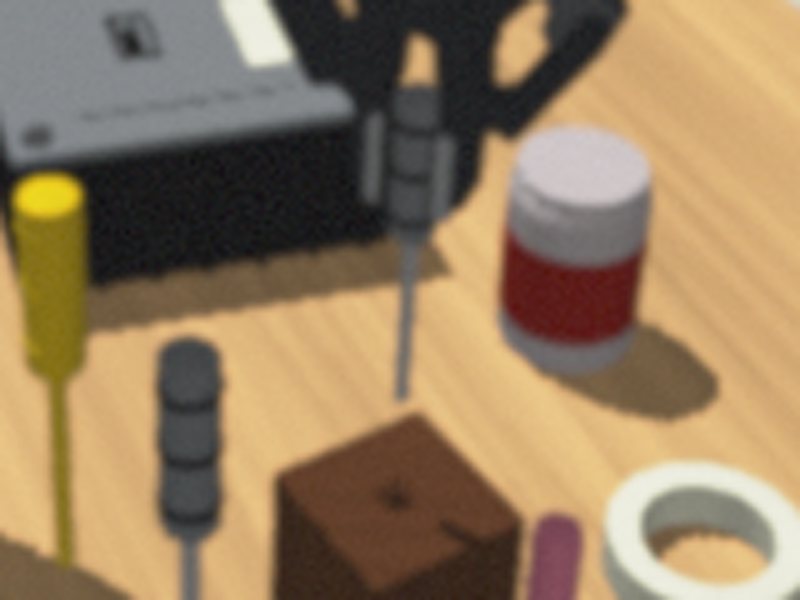

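```bash
cat >> h.py <<'E'
def tri(obs):
    A=np.zeros((3,3));b=np.zeros(3)
    for n,uv,s in obs:
        o,d=rays(n,[uv],s);d=d[0]/np.linalg.norm(d[0]);M=np.eye(3)-np.outer(d,d);A+=M;b+=M@o
    return np.linalg.solve(A,b)
E
python3 - <<'E'
from h import *
s=dict(np.load('pics/wrist6s.npz'))
im=cv2.imread('pics/wrist6.png');cv2.imwrite('pics/wrist6c.png',cv2.resize(im[160:240,270:376],None,fx=7,fy=7,interpolation=cv2.INTER_CUBIC))
tz=s['tool_pos'][2]-.0933
print(s['tool_pos'])
t=tri([('scene',(229,152.2),None),('side',(365.4,275),None)]);print('tip tri',t, proj('wrist',t,s))
print('tip wrist',onz('wrist',[(321,204)],tz,s)); print('hole w',onz('wrist',[(321,186)],.085,s))
print('expected hole px',proj('wrist',[.557,-.265,.085],s),proj('scene',[.557,-.265,.085]),proj('side',[.557,-.265,.085]))
E
```

```text
[ 0.55634936 -0.26465043  0.22721975]
tip tri [ 0.55559377 -0.26578297  0.13186962] [[321.88937789 202.50755285]]
tip wrist [[ 0.55458437 -0.26562295  0.13391975]]
hole w [[ 0.55659019 -0.26393185  0.085     ]]
expected hole px [[322.05631269 186.35529717]] [[231.12613872 165.20836916]] [[364.00792766 292.36032626]]
```

View pics/wrist6c.png

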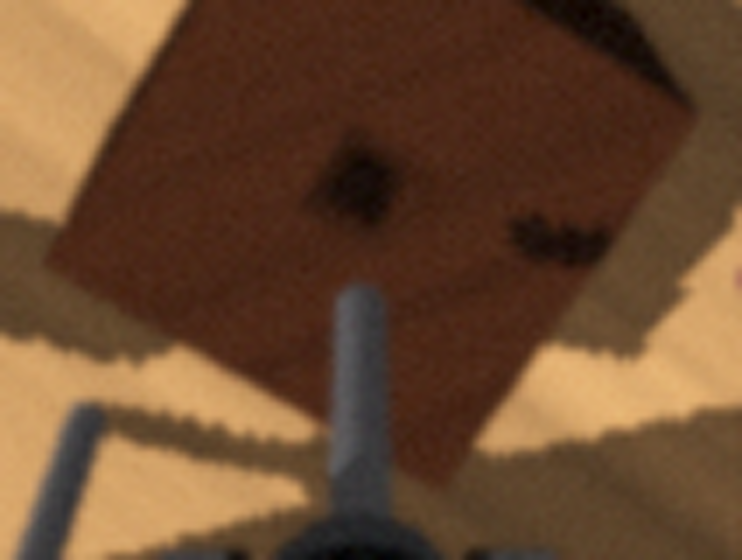

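Request:
move_arm([
  [[-0.3,-0.28,0,0,0,0,1],[-0.6,-0.57,0,0,0,0,1],[-0.82,-0.79,0,0,0,0,1]],
])

```text
time_s: 8.95
tool_pos: [0.5635, -0.1492, 0.2271]
eef_rot: [-0.0, 0.907, -0.421, -0.001]
force: [0.0, 0.3, -1.7]
finger_gap: 0.19
```

Request:
move_arm([
  [[-0.3,-0.28,0,0,0,0,1],[-0.6,-0.57,0,0,0,0,1],[-0.82,-0.79,0,0,0,0,1]],
])

```text
time_s: 9.25
tool_pos: [0.571, -0.0352, 0.2273]
eef_rot: [-0.0, 0.907, -0.421, -0.001]
force: [0.3, 0.0, -0.2]
finger_gap: 0.198
```

Request:
move_arm([
  [[-0.3,-0.28,0,0,0,0,1],[-0.6,-0.57,0,0,0,0,1],[-0.82,-0.79,0,0,0,0,1],[-0.82,-0.79,0,0,0,0,1],[-0.82,-0.79,0,0,0,0,1],[-0.82,-0.79,0,0,0,0,1]],
])

```text
time_s: 9.85
tool_pos: [0.5788, 0.0751, 0.2276]
eef_rot: [0.0, 0.907, -0.421, -0.0]
force: [-0.7, -0.7, -1.6]
finger_gap: 0.197
```

```bash
python3 - <<'E'
from h import *
s=sense();print(s['time_s'],s['tool_pos'],s['force'],s['finger_gap'],go([.5783,.0757,.195],-50))
E
```

```text
9.85 [0.57880221 0.07513143 0.22761792] [-0.73380189 -0.65262992 -1.59496659] 0.19655597586633694 [-0.007 -0.     0.326  0.001  0.     0.003]
```

Request:
move_arm([
  [[-0.005,0,0.2,0,0,0,1],[-0.005,0,0.37,0,0,0,1],[-0.005,0,0.37,0,0,0,1],[-0.005,0,0.37,0,0,0,1]],
])

```text
time_s: 10.25
tool_pos: [0.5786, 0.0753, 0.1912]
eef_rot: [0.0, 0.907, -0.422, -0.0]
force: [-0.2, -0.7, -1.8]
finger_gap: 0.192
```

```bash
cat > look.py <<'E'
from h import *
import sys
k=sys.argv[1]
for n in sys.argv[2:]:
    s=sense();print(s['time_s'],s['tool_pos'],s['force']);p,d=get_image(n);cv2.imwrite(f'pics/{n}{k}.png',p[:,:,::-1]);np.save(f'pics/{n}{k}.npy',d)
    np.savez(f'pics/{n}{k}s.npz',tool_pos=s['tool_pos'],eef_rot=s['eef_rot'])
    im=p[:,:,::-1];u,v=proj(n,s['tool_pos']-[0,0,.1],s)[0].astype(int);x0,y0=u-48,v-36;print(n,x0,y0)
    cv2.imwrite(f'pics/{n}{k}c.png',cv2.resize(im[y0:y0+72,x0:x0+96],None,fx=8,fy=8,interpolation=cv2.INTER_CUBIC))
E
python3 look.py 7 wrist scene side
```

```text
10.25 [0.57864942 0.07527259 0.19118633] [-0.1924921  -0.74738523 -1.77036667]
wrist 273 163
10.3 [0.57918587 0.07543868 0.1919429 ] [-0.6423536   0.00555264 -0.31725416]
scene 296 164
10.35 [0.57944034 0.07562552 0.19232266] [ 1.09568733  0.07908647 -0.93565667]
side 263 162
```

View pics/wrist7c.png

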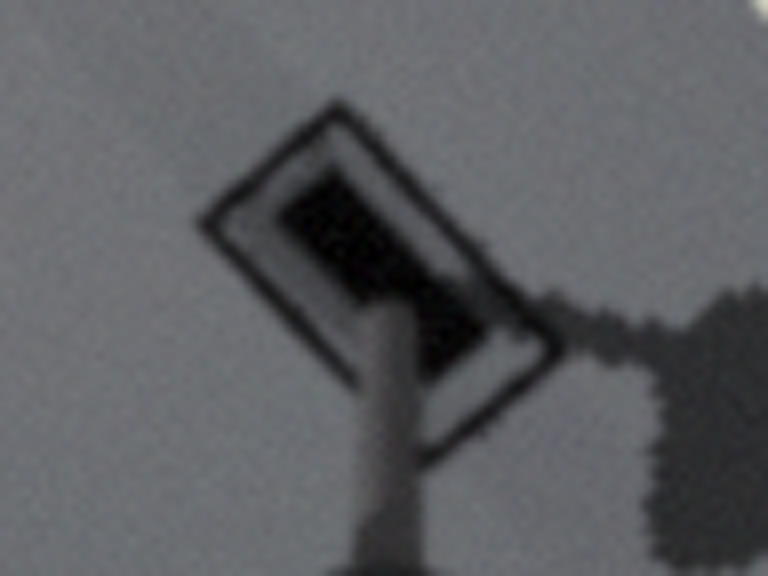

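View pics/scene7c.png

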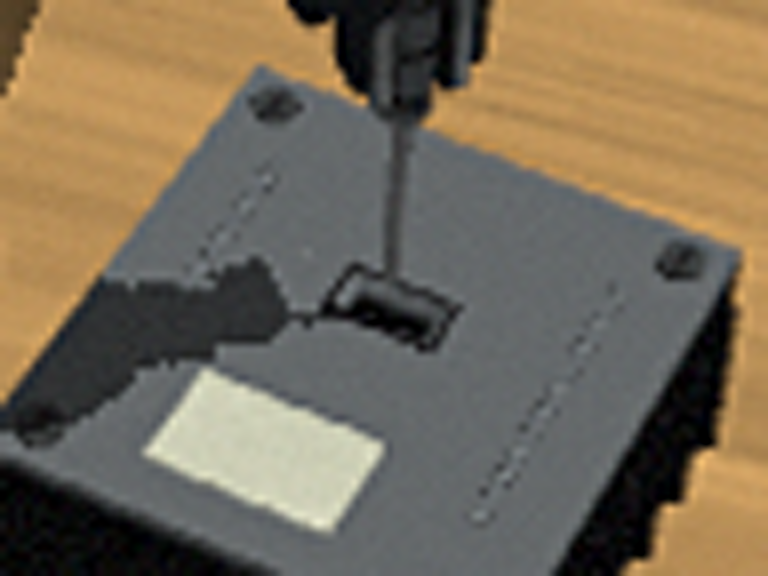

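View pics/side7c.png

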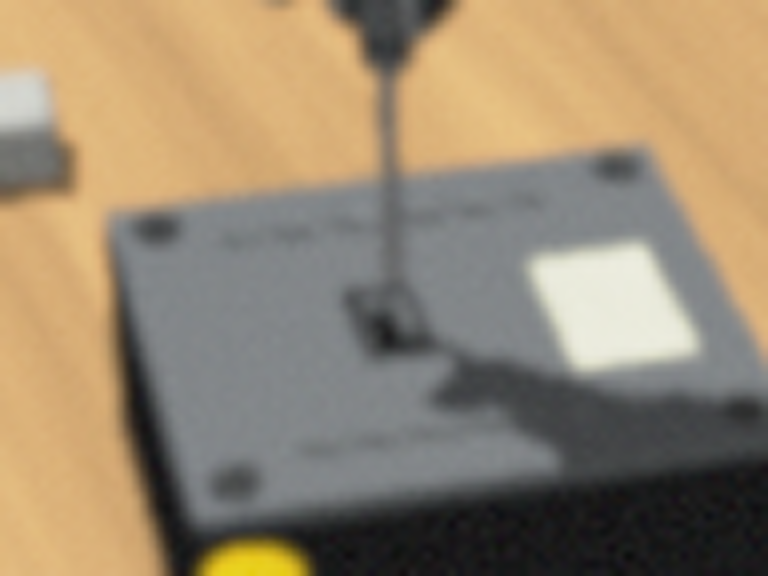

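```bash
python3 - <<'E'
from h import *
s=dict(np.load('pics/wrist7s.npz'))
print('slot',onz('wrist',[(273+381/8,163+285/8),(320.3,198.3)],.085,s))
for z in (.096,.098,.100): print('tip centre',z+.003,onz('wrist',[(321.5,204)],z+.003,s), onz('wrist',[(321.5,200.5)],z+.002,s))
print(tri([('scene',(345.1,199),None),('side',(312,197.8),None)]),s['tool_pos'])
print('slot scene',onz('scene',[(296+393/8,164+308/8)],.085),'side',onz('side',[(263+386/8,162+317/8)],.085))
E
```

```text
slot [[0.57723158 0.07493733 0.085     ]
 [0.57727855 0.07536157 0.085     ]]
tip centre 0.099 [[0.57747183 0.07414803 0.099     ]] [[0.57964325 0.0759771  0.098     ]]
tip centre 0.101 [[0.57799521 0.07459606 0.101     ]] [[0.58014604 0.07640775 0.1       ]]
tip centre 0.10300000000000001 [[0.57851858 0.0750441  0.103     ]] [[0.58064882 0.07683841 0.102     ]]
[0.57919346 0.07559416 0.09577031] [0.57864942 0.07527259 0.19118633]
slot scene [[0.57932819 0.07774708 0.085     ]] side [[0.57761621 0.07274844 0.085     ]]
```

Request:
move_arm([
  [[0,0,0,0,0,0,1],[0,0,0,0,0,0,1],[0,0,0,0,0,0,1]],
])

```text
time_s: 10.7
tool_pos: [0.5789, 0.0764, 0.1916]
eef_rot: [-0.0, 0.907, -0.421, 0.0]
force: [-0.2, -0.4, -1.0]
finger_gap: 0.192
```

```bash
python3 - <<'E'
from h import *
s=sense();print(s['time_s'],s['tool_pos'],s['force'],s['finger_gap'],go([.578,.0755,.182],-50))
E
```

```text
10.7 [0.57885187 0.07638361 0.19155144] [-0.15562808 -0.35259669 -1.00334504] 0.19170188809650554 [ 0.001  0.012  0.096 -0.001 -0.001  0.004]
```

Request:
move_arm([
  [[0,0.01,0.05,0,0,0,1],[0,0.01,0.1,0,0,0,1],[0,0.01,0.1,0,0,0,1],[0,0.01,0.1,0,0,0,1]],
])

```text
time_s: 11.1
tool_pos: [0.5776, 0.0757, 0.1807]
eef_rot: [0.0, 0.907, -0.421, -0.0]
force: [-1.1, -0.4, -1.1]
finger_gap: 0.191
```

```bash
python3 look.py 8 wrist scene
```

```text
11.1 [0.57763719 0.07572263 0.18068758] [-1.08852452 -0.42770892 -1.119356  ]
wrist 273 163
11.15 [0.57786568 0.07570321 0.18101236] [ 0.45237656 -0.99500791 -0.87120918]
scene 296 166
```

View pics/wrist8c.png

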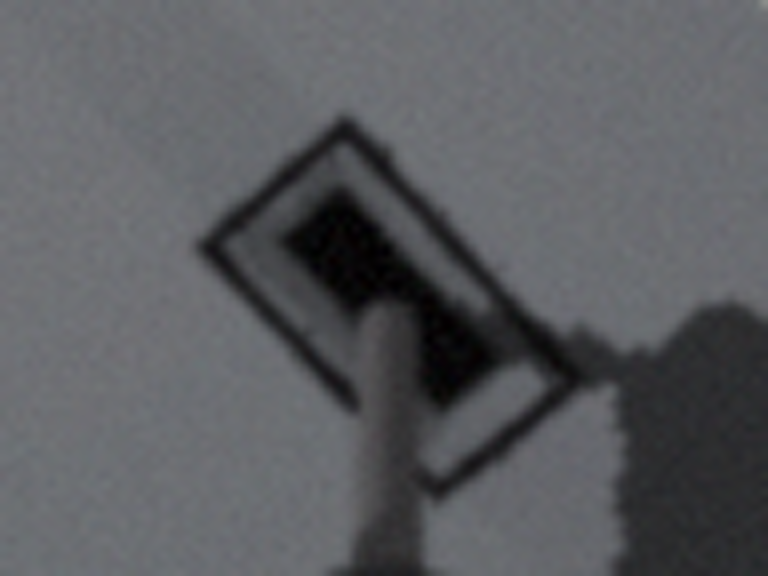

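View pics/scene8c.png

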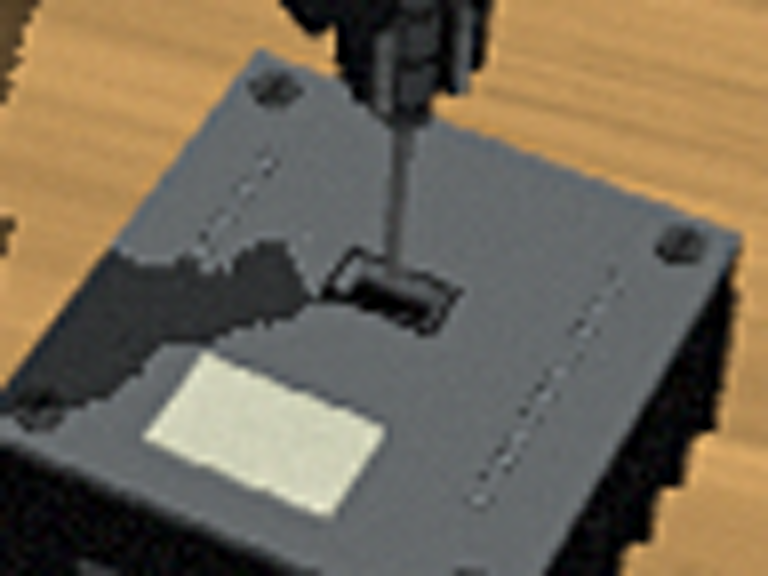

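Request:
move_arm([
  [[0,0,0.02,0,0,0,1],[0,0,0.04,0,0,0,1],[0,0,0.06,0,0,0,1]],
])

```text
time_s: 11.5
tool_pos: [0.5779, 0.0757, 0.175]
eef_rot: [-0.0, 0.907, -0.421, 0.0]
force: [0.6, -0.9, -1.0]
finger_gap: 0.197
```

Request:
move_arm([
  [[0,0,0.02,0,0,0,1],[0,0,0.04,0,0,0,1],[0,0,0.06,0,0,0,1]],
])

```text
time_s: 11.8
tool_pos: [0.5779, 0.0757, 0.169]
eef_rot: [0.0, 0.907, -0.421, -0.0]
force: [0.3, 0.3, -0.3]
finger_gap: 0.192
```

Request:
move_arm([
  [[0,0,0.03,0,0,0,1],[0,0,0.06,0,0,0,1],[0,0,0.09,0,0,0,1],[0,0,0.11,0,0,0,1]],
])

```text
time_s: 12.2
tool_pos: [0.5778, 0.0757, 0.1578]
eef_rot: [0.0, 0.907, -0.421, -0.0]
force: [-0.5, -0.2, -1.1]
finger_gap: 0.197
```

Request:
move_arm([
  [[0,0,0.01,0,0,0,1],[0,0,0.015,0,0,0,1]],
])

```text
time_s: 12.4
tool_pos: [0.5779, 0.0757, 0.1565]
eef_rot: [0.0, 0.907, -0.421, -0.0]
force: [-0.0, 0.2, -0.8]
finger_gap: 0.194
```

Request:
move_arm([
  [[0,0,0.01,0,0,0,1],[0,0,0.015,0,0,0,1]],
])

```text
time_s: 12.6
tool_pos: [0.578, 0.0757, 0.1552]
eef_rot: [-0.0, 0.907, -0.421, 0.0]
force: [-0.1, -0.5, -1.0]
finger_gap: 0.188
```

Request:
move_arm([
  [[0,0,0.01,0,0,0,1],[0,0,0.01,0,0,0,1]],
])

```text
time_s: 12.8
tool_pos: [0.5779, 0.0757, 0.1541]
eef_rot: [0.0, 0.907, -0.421, -0.0]
force: [0.2, -0.7, -1.1]
finger_gap: 0.193
```

Request:
move_arm([
  [[0,0,0.01,0,0,0,1],[0,0,0.01,0,0,0,1]],
])

```text
time_s: 13.0
tool_pos: [0.5779, 0.0757, 0.1531]
eef_rot: [0.0, 0.907, -0.421, -0.0]
force: [-0.2, -0.9, -1.0]
finger_gap: 0.191
```

```bash
python3 -c "
from h import *
s=sense();print(s['time_s'],s['tool_pos'],s['force'],s['wrist_torque'],s['finger_gap'])"
```

```text
13.0 [0.57788905 0.07568571 0.1530736 ] [-0.1544977  -0.92353628 -0.97932955] [ 0.00843126 -0.02580529 -0.00523422] 0.19092383370683735
```

Request:
move_arm([
  [[0,0,0.01,0,0,0,1],[0,0,0.01,0,0,0,1]],
])

```text
time_s: 13.2
tool_pos: [0.5781, 0.0757, 0.1525]
eef_rot: [-0.0, 0.907, -0.421, 0.0]
force: [-1.0, 1.4, 2.0]
finger_gap: 0.194
```

Request:
move_arm([
  [[0,0,0.01,0,0,0,1],[0,0,0.01,0,0,0,1]],
])

```text
time_s: 13.4
tool_pos: [0.5784, 0.0758, 0.152]
eef_rot: [-0.0, 0.907, -0.421, 0.0]
force: [-1.5, 0.3, 5.7]
finger_gap: 0.194
```

Request:
move_arm([
  [[-0.006,-0.007,-0.005,0,0,0,1],[-0.013,-0.015,-0.005,0,0,0,1],[-0.013,-0.015,-0.005,0,0,0,1]],
])

```text
time_s: 13.7
tool_pos: [0.578, 0.0778, 0.1512]
eef_rot: [0.0, 0.907, -0.421, -0.0]
force: [-0.2, -0.3, -0.8]
finger_gap: 0.195
```

Request:
move_arm([
  [[-0.006,-0.007,0,0,0,0,1],[-0.013,-0.015,0,0,0,0,1],[-0.013,-0.015,0,0,0,0,1]],
])

```text
time_s: 14.0
tool_pos: [0.5784, 0.0797, 0.1515]
eef_rot: [0.0, 0.907, -0.421, -0.0]
force: [0.8, -0.0, -1.9]
finger_gap: 0.198
```

Request:
move_arm([
  [[0.006,0.007,0,0,0,0,1],[0.006,0.007,0.01,0,0,0,1],[0.006,0.007,0.015,0,0,0,1]],
])

```text
time_s: 14.3
tool_pos: [0.5783, 0.0786, 0.1501]
eef_rot: [0.0, 0.907, -0.421, -0.0]
force: [-0.6, 0.2, -0.9]
finger_gap: 0.194
```

Request:
move_arm([
  [[0,0,0.01,0,0,0,1],[0,0,0.02,0,0,0,1]],
])

```text
time_s: 14.5
tool_pos: [0.5784, 0.0787, 0.1481]
eef_rot: [-0.0, 0.907, -0.421, 0.0]
force: [-0.4, 1.1, -0.8]
finger_gap: 0.19
```

Request:
move_arm([
  [[0,0,0.01,0,0,0,1],[0,0,0.02,0,0,0,1]],
])

```text
time_s: 14.7
tool_pos: [0.5784, 0.0787, 0.146]
eef_rot: [0.0, 0.907, -0.421, -0.0]
force: [0.3, -0.1, -1.2]
finger_gap: 0.195
```

Past the rib, so the window is found. Next, feeling for the latch.

Request:
move_arm([
  [[0,0,0.01,0,0,0,1],[0,0,0.02,0,0,0,1]],
])

```text
time_s: 14.9
tool_pos: [0.5784, 0.0787, 0.1441]
eef_rot: [0.0, 0.907, -0.421, 0.0]
force: [-0.5, 0.6, -0.1]
finger_gap: 0.195
```

Request:
move_arm([
  [[0,0,0.01,0,0,0,1],[0,0,0.015,0,0,0,1]],
])

```text
time_s: 15.1
tool_pos: [0.5783, 0.0787, 0.1425]
eef_rot: [0.0, 0.907, -0.421, -0.0]
force: [-0.4, 0.8, -1.5]
finger_gap: 0.196
```

Request:
move_arm([
  [[0,0,0.01,0,0,0,1],[0,0,0.015,0,0,0,1]],
])

```text
time_s: 15.3
tool_pos: [0.5784, 0.0787, 0.1411]
eef_rot: [0.0, 0.907, -0.421, -0.0]
force: [0.1, 0.4, -0.6]
finger_gap: 0.192
```

Request:
move_arm([
  [[0,0,0.01,0,0,0,1],[0,0,0.015,0,0,0,1]],
])

```text
time_s: 15.5
tool_pos: [0.5783, 0.0787, 0.1396]
eef_rot: [0.0, 0.907, -0.421, -0.0]
force: [-0.3, -0.0, -1.4]
finger_gap: 0.195
```

Request:
move_arm([
  [[0,0,0.01,0,0,0,1],[0,0,0.015,0,0,0,1]],
])

```text
time_s: 15.7
tool_pos: [0.5783, 0.0787, 0.138]
eef_rot: [0.0, 0.907, -0.421, -0.0]
force: [0.3, 0.2, -0.6]
finger_gap: 0.192
```

Request:
move_arm([
  [[0,0,0.01,0,0,0,1],[0,0,0.015,0,0,0,1]],
])

```text
time_s: 15.9
tool_pos: [0.5784, 0.0787, 0.1366]
eef_rot: [0.0, 0.907, -0.421, -0.0]
force: [-0.2, 0.9, -1.0]
finger_gap: 0.197
```

Request:
move_arm([
  [[0,0,0.01,0,0,0,1],[0,0,0.015,0,0,0,1]],
])

```text
time_s: 16.1
tool_pos: [0.5784, 0.0787, 0.1351]
eef_rot: [0.0, 0.907, -0.421, -0.0]
force: [-0.3, 1.4, -0.5]
finger_gap: 0.195
```

Request:
move_arm([
  [[0,0,0.01,0,0,0,1],[0,0,0.015,0,0,0,1]],
])

```text
time_s: 16.3
tool_pos: [0.5787, 0.0787, 0.1341]
eef_rot: [-0.0, 0.907, -0.421, 0.0]
force: [-0.9, 0.0, 4.6]
finger_gap: 0.193
```

Request:
move_arm([
  [[0,0,0.01,0,0,0,1],[0,0,0.015,0,0,0,1]],
])

```text
time_s: 16.5
tool_pos: [0.5787, 0.0787, 0.1328]
eef_rot: [-0.0, 0.907, -0.421, 0.0]
force: [-1.6, 0.4, 5.8]
finger_gap: 0.195
```

```bash
python3 look.py 9 side scene
```

```text
16.5 [0.5787371  0.07872731 0.13277894] [-1.58839291  0.36110804  5.77032326]
side 263 180
16.55 [0.57869741 0.07873953 0.13266226] [-1.37342244  0.29808466  6.14549595]
scene 296 179
```

View pics/side9.png

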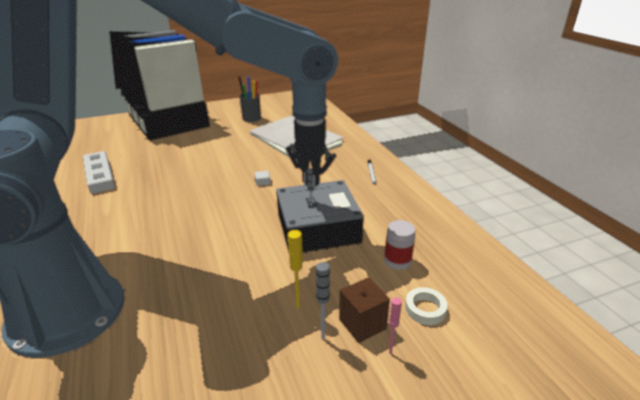

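View pics/scene9.png

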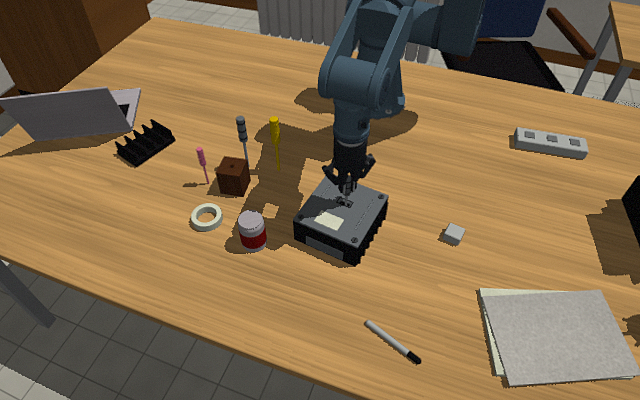

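The latch is giving under the pin (about 6 N and rising at roughly 1 N/mm). The tray is still shut at (325,243). Pressing on in small steps.

Request:
move_arm([
  [[0,0,0.01,0,0,0,1],[0,0,0.01,0,0,0,1]],
])

```text
time_s: 16.8
tool_pos: [0.5787, 0.0787, 0.1317]
eef_rot: [-0.0, 0.907, -0.421, 0.0]
force: [-0.9, 1.0, 4.9]
finger_gap: 0.192
```

Request:
move_arm([
  [[0,0,0.01,0,0,0,1],[0,0,0.01,0,0,0,1]],
])

```text
time_s: 17.0
tool_pos: [0.5788, 0.0787, 0.1308]
eef_rot: [-0.0, 0.907, -0.421, 0.0]
force: [-1.4, 0.9, 5.5]
finger_gap: 0.198
```

Request:
move_arm([
  [[0,0,0.01,0,0,0,1],[0,0,0.01,0,0,0,1]],
])

```text
time_s: 17.2
tool_pos: [0.5789, 0.0787, 0.1299]
eef_rot: [-0.0, 0.907, -0.421, 0.001]
force: [-1.6, 0.4, 6.9]
finger_gap: 0.196
```

```bash
python3 look.py 10 scene
```

```text
17.2 [0.5788504  0.07871688 0.12992619] [-1.60488653  0.42107591  6.86379535]
scene 296 180
```

View pics/scene10.png

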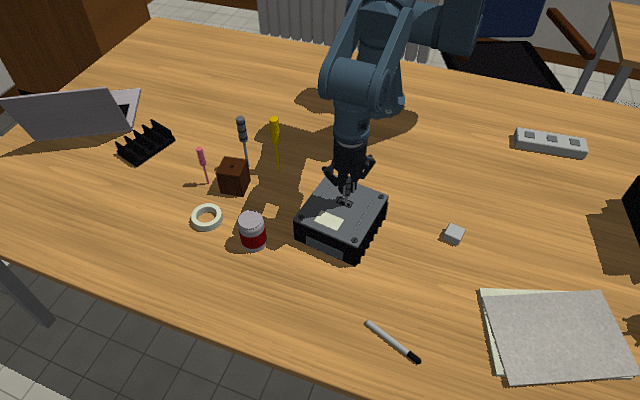

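Request:
move_arm([
  [[0,0,0.005,0,0,0,1],[0,0,0.005,0,0,0,1]],
])

```text
time_s: 17.45
tool_pos: [0.5787, 0.0787, 0.1293]
eef_rot: [-0.0, 0.907, -0.421, 0.0]
force: [-1.3, 0.7, 6.0]
finger_gap: 0.192
```

Request:
move_arm([
  [[0,0,0.005,0,0,0,1],[0,0,0.005,0,0,0,1]],
])

```text
time_s: 17.65
tool_pos: [0.5788, 0.0787, 0.1289]
eef_rot: [-0.0, 0.907, -0.421, 0.0]
force: [-1.7, 0.1, 6.6]
finger_gap: 0.195
```

```bash
python3 look.py 11 scene
```

```text
17.65 [0.57879518 0.07871223 0.12887057] [-1.72356165  0.14912912  6.59598114]
scene 296 180
```

View pics/scene11.png

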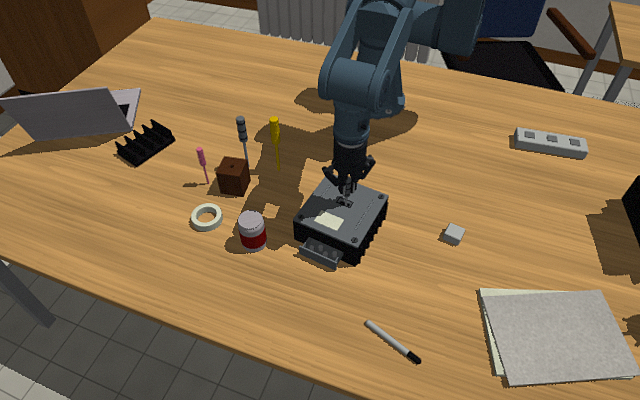

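The tray has sprung out (320,253). Withdrawing straight up.

Request:
move_arm([
  [[0,0,-0.05,0,0,0,1],[0,0,-0.1,0,0,0,1],[0,0,-0.15,0,0,0,1],[0,0,-0.2,0,0,0,1],[0,0,-0.2,0,0,0,1]],
])

```text
time_s: 18.2
tool_pos: [0.5788, 0.0787, 0.1489]
eef_rot: [-0.0, 0.907, -0.421, 0.001]
force: [-0.6, 0.1, -1.5]
finger_gap: 0.191
```

Request:
move_arm([
  [[0,0,-0.1,0,0,0,1],[0,0,-0.2,0,0,0,1],[0,0,-0.3,0,0,0,1],[0,0,-0.4,0,0,0,1],[0,0,-0.6,0,0,0,1],[0,0,-0.8,0,0,0,1],[0,0,-0.8,0,0,0,1]],
])

```text
time_s: 18.9
tool_pos: [0.5804, 0.0786, 0.2322]
eef_rot: [-0.001, 0.907, -0.421, 0.003]
force: [0.4, -0.3, -0.7]
finger_gap: 0.192
```

```bash
python3 - <<'E'
from h import *
s=sense();print(s['time_s'],s['tool_pos'],s['force'],s['finger_gap'],go([.5565,-.265,.225],-50))
E
```

```text
18.9 [0.58044797 0.07863188 0.2321909 ] [ 0.39887557 -0.33112043 -0.69819745] 0.19195590651437053 [ 2.47   2.401  0.072 -0.006 -0.006  0.004]
```

Request:
move_arm([
  [[0.3,0.3,0,0,0,0,1],[0.6,0.58,0,0,0,0,1],[0.82,0.8,0,0,0,0,1]],
])

```text
time_s: 19.2
tool_pos: [0.5697, -0.0372, 0.2275]
eef_rot: [0.0, 0.907, -0.421, -0.0]
force: [-0.7, -0.6, -0.9]
finger_gap: 0.195
```

Request:
move_arm([
  [[0.3,0.3,0,0,0,0,1],[0.6,0.58,0,0,0,0,1],[0.82,0.8,0,0,0,0,1]],
])

```text
time_s: 19.5
tool_pos: [0.5613, -0.1521, 0.2274]
eef_rot: [0.0, 0.907, -0.422, -0.0]
force: [0.8, 0.4, -1.3]
finger_gap: 0.195
```

Request:
move_arm([
  [[0.3,0.3,0,0,0,0,1],[0.6,0.58,0,0,0,0,1],[0.82,0.8,0.05,0,0,0,1],[0.82,0.8,0.05,0,0,0,1],[0.82,0.8,0.05,0,0,0,1],[0.82,0.8,0.05,0,0,0,1],[0.82,0.8,0.05,0,0,0,1],[0.82,0.8,0.05,0,0,0,1]],
])

```text
time_s: 20.3
tool_pos: [0.5541, -0.263, 0.2234]
eef_rot: [-0.0, 0.907, -0.42, 0.0]
force: [-0.3, -0.2, -1.1]
finger_gap: 0.198
```

```bash
python3 - <<'E'
from h import *
s=sense();print(s['time_s'],s['tool_pos'],s['force'],s['finger_gap'],go([.5568,-.265,.19],-50))
E
```

```text
20.3 [ 0.55410819 -0.26297717  0.22338422] [-0.25036629 -0.15708288 -1.10160935] 0.1983020488911656 [ 0.033 -0.007  0.334 -0.    -0.     0.006]
```

Request:
move_arm([
  [[0.033,-0.007,0.15,0,0,0,1],[0.033,-0.007,0.33,0,0,0,1],[0.033,-0.007,0.33,0,0,0,1],[0.033,-0.007,0.33,0,0,0,1],[0.033,-0.007,0.33,0,0,0,1]],
])

```text
time_s: 20.8
tool_pos: [0.5569, -0.2663, 0.1908]
eef_rot: [0.0, 0.907, -0.421, 0.001]
force: [-0.2, -0.1, -1.1]
finger_gap: 0.197
```

```bash
python3 look.py 12 wrist scene side
```

```text
20.8 [ 0.55687917 -0.26634652  0.19079322] [-0.22643569 -0.09572118 -1.07046264]
wrist 273 163
20.85 [ 0.55695135 -0.26645498  0.19104426] [-0.23942985  0.85203909 -0.85088778]
scene 182 127
20.9 [ 0.55694949 -0.26650876  0.19114366] [-0.15507442 -1.12574192 -0.99058517]
side 316 254
```

View pics/wrist12c.png

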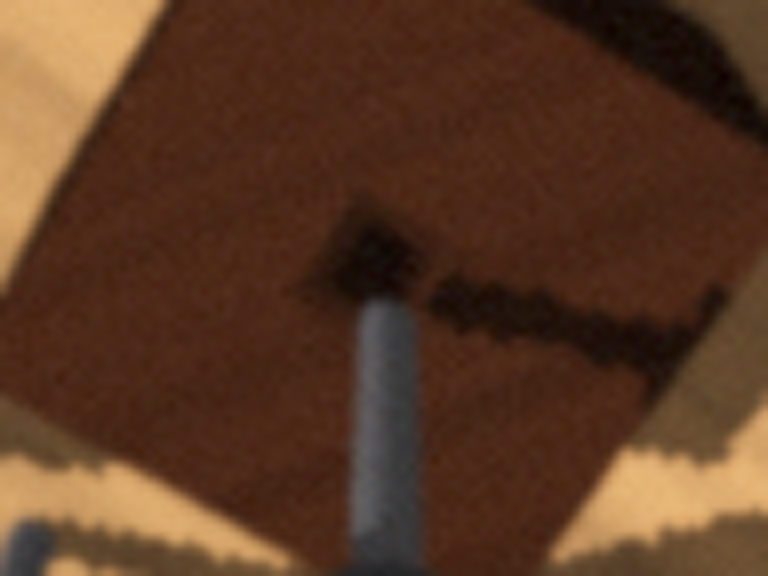

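View pics/scene12c.png

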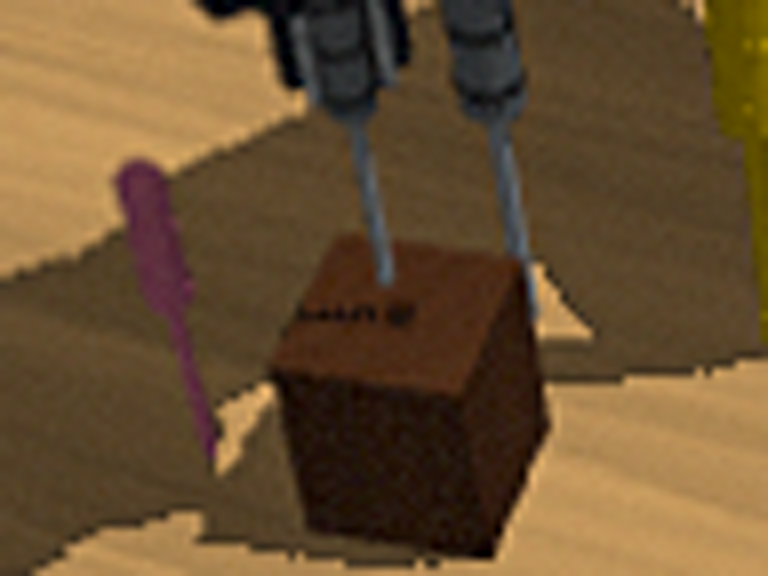

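View pics/side12c.png

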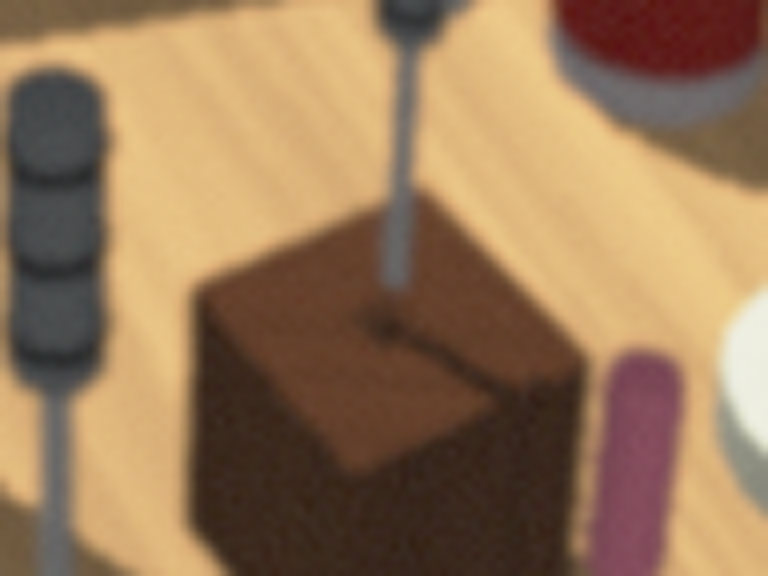

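Request:
move_arm([
  [[-0.013,-0.009,0.04,0,0,0,1],[-0.013,-0.009,0.08,0,0,0,1],[-0.013,-0.009,0.08,0,0,0,1],[-0.013,-0.009,0.08,0,0,0,1],[-0.013,-0.009,0.08,0,0,0,1]],
])

```text
time_s: 21.45
tool_pos: [0.5564, -0.2646, 0.1822]
eef_rot: [0.0, 0.907, -0.421, 0.0]
force: [0.4, 0.2, -1.8]
finger_gap: 0.195
```

```bash
python3 look.py 13 wrist scene side
```

```text
21.45 [ 0.55635027 -0.26463489  0.18223841] [ 0.41433088  0.24391109 -1.82142782]
wrist 273 163
21.5 [ 0.55638782 -0.26470259  0.18231252] [ 0.20674097 -0.81884588 -1.81599998]
scene 183 129
21.55 [ 0.55638493 -0.26470213  0.18232706] [-0.33099311  0.17573946 -1.29056763]
side 315 257
```

View pics/wrist13c.png

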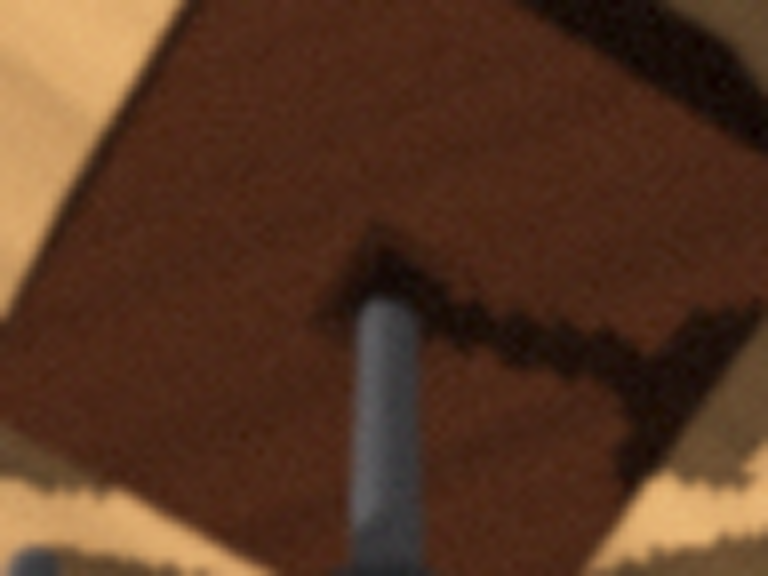

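View pics/scene13c.png

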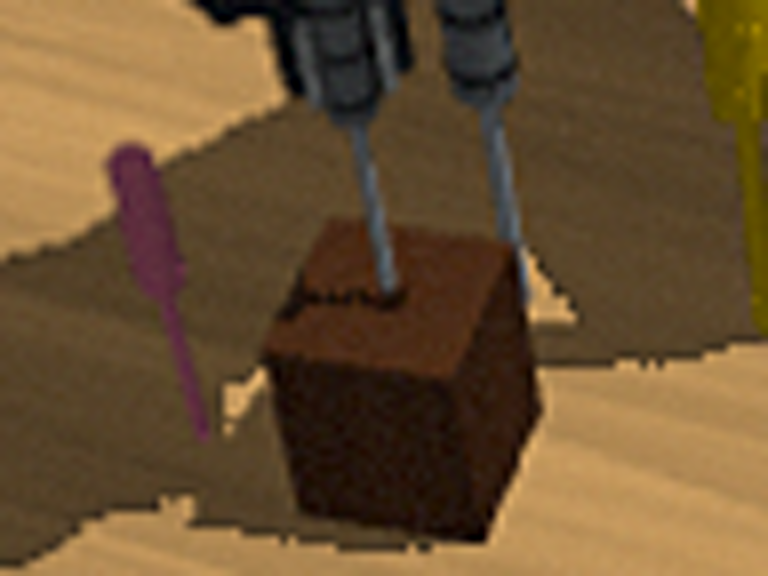

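View pics/side13c.png

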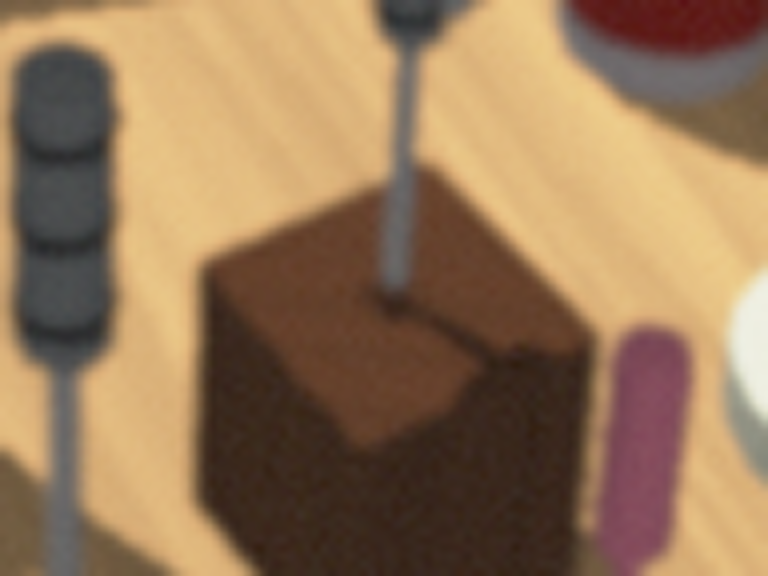

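Request:
move_arm([
  [[0.004,0,0.03,0,0,0,1],[0.004,0,0.06,0,0,0,1],[0.004,0,0.08,0,0,0,1],[0.004,0,0.08,0,0,0,1]],
])

```text
time_s: 22.0
tool_pos: [0.5563, -0.2647, 0.1735]
eef_rot: [-0.0, 0.907, -0.421, -0.001]
force: [0.1, -1.2, -1.4]
finger_gap: 0.195
```

Request:
move_arm([
  [[0,0,0.03,0,0,0,1],[0,0,0.06,0,0,0,1],[0,0,0.09,0,0,0,1],[0,0,0.1,0,0,0,1]],
])

```text
time_s: 22.4
tool_pos: [0.5563, -0.2647, 0.1636]
eef_rot: [-0.0, 0.907, -0.421, -0.0]
force: [-0.1, -0.2, -1.4]
finger_gap: 0.192
```

Request:
move_arm([
  [[0,0,0.04,0,0,0,1],[0,0,0.08,0,0,0,1],[0,0,0.12,0,0,0,1],[0,0,0.16,0,0,0,1],[0,0,0.2,0,0,0,1]],
])

```text
time_s: 22.9
tool_pos: [0.5565, -0.2649, 0.1437]
eef_rot: [-0.0, 0.907, -0.421, -0.0]
force: [-0.2, 0.4, -1.4]
finger_gap: 0.197
```

Request:
move_arm([
  [[0,0,0.04,0,0,0,1],[0,0,0.08,0,0,0,1],[0,0,0.12,0,0,0,1],[0,0,0.16,0,0,0,1],[0,0,0.2,0,0,0,1]],
])

```text
time_s: 23.4
tool_pos: [0.5566, -0.2649, 0.1238]
eef_rot: [0.0, 0.907, -0.421, -0.0]
force: [0.0, 0.4, -0.7]
finger_gap: 0.195
```

Request:
move_arm([
  [[0,0,0.04,0,0,0,1],[0,0,0.08,0,0,0,1],[0,0,0.12,0,0,0,1],[0,0,0.16,0,0,0,1],[0,0,0.19,0,0,0,1]],
])

```text
time_s: 23.9
tool_pos: [0.5565, -0.2648, 0.1047]
eef_rot: [-0.0, 0.907, -0.421, -0.0]
force: [0.1, -0.7, -0.0]
finger_gap: 0.198
```

Request:
move_arm([
  [[0,0,0.02,0,0,0,1],[0,0,0.04,0,0,0,1],[0,0,0.05,0,0,0,1],[0,0,0.05,0,0,0,1]],
])

```text
time_s: 24.3
tool_pos: [0.5565, -0.2649, 0.1001]
eef_rot: [0.0, 0.907, -0.421, -0.0]
force: [0.2, -0.1, -1.2]
finger_gap: 0.195
```

Request:
move_arm([
  [[0,0,0.01,0,0,0,1],[0,0,0.01,0,0,0,1]],
])

```text
time_s: 24.5
tool_pos: [0.5566, -0.2649, 0.0992]
eef_rot: [0.0, 0.907, -0.421, 0.0]
force: [0.4, 0.1, -0.3]
finger_gap: 0.201
```

Request:
move_arm([
  [[0,0,0.008,0,0,0,1],[0,0,0.008,0,0,0,1]],
])

```text
time_s: 24.7
tool_pos: [0.5566, -0.265, 0.0984]
eef_rot: [0.0, 0.907, -0.421, 0.0]
force: [-1.0, 0.7, -1.3]
finger_gap: 0.192
```

Request:
move_arm([
  [[0,0,0.005,0,0,0,1],[0,0,0.005,0,0,0,1]],
])

```text
time_s: 24.9
tool_pos: [0.5566, -0.265, 0.0983]
eef_rot: [0.0, 0.907, -0.421, 0.0]
force: [-1.2, 1.9, 2.9]
finger_gap: 0.198
```

Request:
move_arm([
  [[0,0,0.005,0,0,0,1],[0,0,0.005,0,0,0,1]],
])

```text
time_s: 25.1
tool_pos: [0.5567, -0.265, 0.0983]
eef_rot: [0.0, 0.907, -0.421, 0.0]
force: [-3.0, 1.3, 7.3]
finger_gap: 0.197
```

Seated at the original height (.0983) with firm contact. Releasing.

Request:
move_arm([
  [[0,0,-0.006,0,0,0,1],[0,0,-0.006,0,0,0,0.3],[0,0,-0.006,0,0,0,0.3],[0,0,-0.006,0,0,0,0.3],[0,0,-0.006,0,0,0,0.3],[0,0,-0.006,0,0,0,0.3]],
])

```text
time_s: 25.7
tool_pos: [0.5565, -0.2649, 0.0979]
eef_rot: [-0.0, 0.907, -0.421, -0.0]
force: [0.6, 0.4, 0.3]
finger_gap: 0.706
```

```bash
python3 look.py 14 wrist
```

```text
25.7 [ 0.55653436 -0.26490283  0.09786565] [0.62221544 0.38000496 0.29750423]
wrist 273 163
```

View pics/wrist14.png

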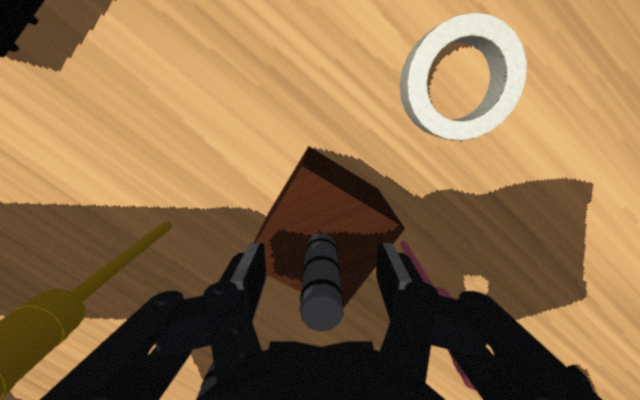

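The jaws at (245,275) and (400,270) are clear of the handle (320,300). Retreating upward.

Request:
move_arm([
  [[0,0,-0.2,0,0,0,0.3],[0,0,-0.5,0,0,0,0.3],[0,0,-0.8,0,0,0,0.3],[0,0,-1,0,0,0,0.3]],
])

```text
time_s: 26.15
tool_pos: [0.5572, -0.2654, 0.2005]
eef_rot: [0.0, 0.907, -0.421, 0.001]
force: [0.6, 0.0, 0.2]
finger_gap: 0.697
```

Request:
move_arm([
  [[0,0,-0.3,0,0,0,0.3],[0,0,-0.6,0,0,0,0.3],[0,0,-0.7,0,0,0,0.3],[0,0,-0.7,0,0,0,0.3],[0,0,-0.7,0,0,0,0.3],[0,0,-0.7,0,0,0,0.3]],
])

```text
time_s: 26.75
tool_pos: [0.5557, -0.2643, 0.2656]
eef_rot: [-0.0, 0.907, -0.421, -0.002]
force: [-0.8, 0.7, -0.1]
finger_gap: 0.7
```

```bash
python3 - <<'E'
from h import *
for n in ('scene','side','wrist'):
    s=sense();p,d=get_image(n);cv2.imwrite(f'pics/{n}15.png',p[:,:,::-1]);P=cloud(n,d,s)
    for nm,x,y,z0,z1 in [('pin',.556,-.266,.095,.16),('tin',.722,-.127,.09,.11),('tape',.697,-.283,.016,.03),('adapter',.515,.37,.02,.04)]:
        m=(d>0)&(P[...,2]>z0)&(P[...,2]<z1)&(abs(P[...,0]-x)<.05)&(abs(P[...,1]-y)<.05)
        if nm=='pin': m&=(abs(P[...,0]-x)<.03)&(abs(P[...,1]-y)<.03)
        if m.sum()>5: print(n,nm,np.median(P[m],0).round(4),'zmax',np.percentile(P[m][:,2],97).round(4),m.sum())
print(s['time_s'],s['tool_pos'],s['joint_vel'].round(3),s['force'])
E
```

```text
scene pin [ 0.5609 -0.2616  0.1245] zmax 0.1451 112
scene tin [ 0.7249 -0.1225  0.0983] zmax 0.1015 413
scene tape [ 0.7011 -0.2781  0.022 ] zmax 0.0257 382
scene adapter [0.5269 0.363  0.0256] zmax 0.029 253
side pin [ 0.5525 -0.2736  0.1256] zmax 0.1448 231
side tin [ 0.7179 -0.1335  0.0987] zmax 0.101 406
side tape [ 0.6918 -0.2877  0.0231] zmax 0.0257 680
side adapter [0.5216 0.3545 0.026 ] zmax 0.0287 119
wrist pin [ 0.5594 -0.262   0.1442] zmax 0.1466 447
wrist tape [ 0.6984 -0.2784  0.0244] zmax 0.0261 2171
26.85 [ 0.5559066  -0.26447366  0.26604834] [ 0.    -0.003 -0.008 -0.     0.001 -0.001] [-0.31664617 -0.44022845  0.18644846]
```

View pics/scene15.png

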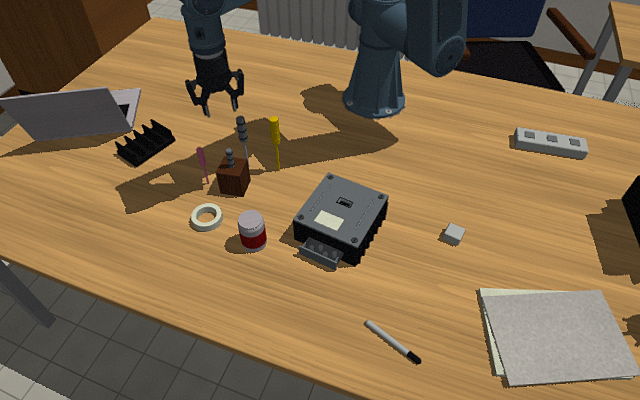

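View pics/side15.png

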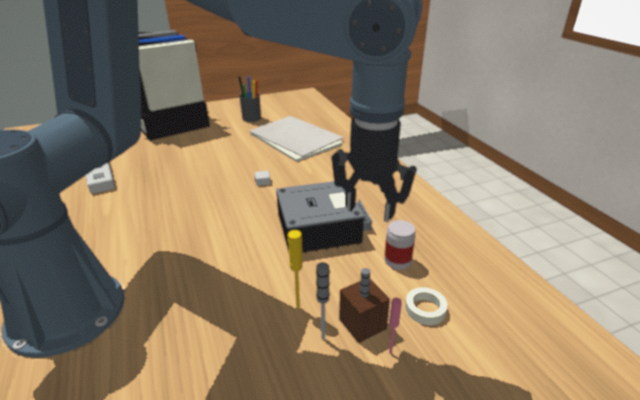

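```bash
python3 - <<'E'
from h import *
for n in ('scene','side'):
    d=np.load(f'pics/{n}0.npy');P=cloud(n,d)
    m=(d>0)&(P[...,2]>.02)&(P[...,2]<.04)&(abs(P[...,0]-.515)<.05)&(abs(P[...,1]-.37)<.05);print(n,np.median(P[m],0))
E
```

```text
scene [0.52612255 0.36304239 0.02564327]
side [0.5227506  0.35356731 0.02584361]
```

The pin stands in its stand (230,158) with its top at 0.145 m. The tray is out (320,253), the bystanders haven't moved, and the gripper is clear of everything. Handing in.

```bash
python3 -c "
from workcell import *
print(close_job())"
```

```text
the job is handed in; nothing more can be done
None
```

The job is done and handed in at about 27 s of the 72 s allowed; the system reported no verdict.

- **Finding the latch:** I took the small grey pin out of the stand and lowered it through the slot. It stopped hard on the rib at the slot's centre, with about 7 N at most. The window was about 3 mm along the slot, towards world +y.
- **Pressing it:** The latch top lay about 43 mm below the slot. I pressed it about 6 mm in small steps, reading 7 N or less (around 8 N allowing for the pin's weight), until the tray came out.
- **Returning the pin:** I put it back until it met firm contact at exactly the height where I had gripped it, then released it and moved clear.

**Last checks:**
- The scene and side pictures show the tray out. I judged that by eye and did not measure how far it had come.
- The pin's top is at 0.145 m, which is fully home.
- The tin, adapter and tape are within about 1 mm of where they started, which is within measuring noise.
- The gripper is open, well above everything, with no force on it.

**One disagreement:** the arm settled up to 2–3 mm away from its commanded positions at times, so I corrected it from the measured pose before each fit.

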